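Brush out a bored housing and plug it

TASK

Take the yellow-handled brush from its green pot and scrub the bore of the steel housing clamped in the blue tilted cradle: push the brush down to the bottom three times, drawing it back up most of the way out between strokes. Then stand the brush head down in its pot again and close the bore with the red tapered plug, pushed fully home with its flange flush on the rim. Leave the spare housing, the red bin and the dial gauge where they are.

Things in the scene. Friction and masses are not known exactly. Their poses are not given: they have to be found in the camera images.
- cradle: fixed blue cradle, base plate 150 x 125 x 20 mm, in which the steel housing is clamped so that it leans 27 degrees from vertical towards the cradle's -x side (the robot's side). Origin: centre of the plate's underside on the bench; z up; turned about z from start to start. A dark clamp band around the housing's middle reaches 47 mm from the housing's axis.
- housing: steel cylindrical housing clamped in the cradle, 72 mm outside diameter, 112 mm long, with a blind round bore 48 mm in diameter and 100 mm deep. Origin: centre of its closed end; its z axis is the bore axis and points out of the mouth, leaning 27 degrees from vertical. Wall 12 mm, bottom 12 mm thick.
- bore_mouth (a point): centre of the open mouth of the clamped housing, in the plane of the rim (112 mm along the housing's z axis; about 147 mm above the bench)
- bore_floor (a point): centre of the bottom of the bore (12 mm along the housing's z axis)
- pot: fixed green round pot on the bench that holds the brush, 68 mm outside diameter, 65 mm tall, 60 mm inside diameter, inner floor 5 mm above the bench. Origin: centre of its underside; z up.
- pot_floor (a point): centre of the pot's inner floor
- brush: loose round brush 200 mm long, 0.12 kg, standing head down in the pot at the start. Origin: centre of the flat lower end of the white head; z runs along the brush to the end of its handle. Head 72 mm long, 42 mm diameter over the bristles (stiff core 36 mm diameter); steel stem 10 mm diameter from z = 72 to 115 mm; round yellow handle 24 mm diameter from z = 115 to 200 mm. It is alike all round.
- brush_grip (a point): point on the brush axis in the handle, 165 mm above the brush's lower end, a good place to grip
- plug: loose red plug, 82 mm tall overall, 0.07 kg, standing on the bench small end down. Origin: centre of its small lower end; z along its axis to the knob. Taper 32 mm diameter at the lower end, 43 mm at z = 32 mm; flange 62 mm diameter from z = 32 to 40 mm; round knob 28 mm diameter from z = 40 to 82 mm. It is alike all round.
- plug_flange (a point): centre of the underside of the plug's flange (z = 32 mm on the plug); it lies on bore_mouth when the plug is home
- plug_grip (a point): point on the plug axis in the knob, 66 mm above the plug's lower end, a good place to grip
- spare_housing: loose steel housing of the same shape as the clamped one, 72 mm diameter, 112 mm tall, standing upright on the bench, mouth up; bystander. Origin: centre of its underside.
- red_bin: loose red open parts bin 110 x 140 x 55 mm (x, y, z); bystander. Origin: centre of its underside.
- dial_gauge: loose hand dial gauge lying on the bench: green round dial 56 mm diameter, 24 mm tall, with a blue handle 24 mm wide reaching 122 mm to its -y and a steel stem reaching 56 mm to its +y; bystander. Origin: under the dial's centre.
Not all that is in view belongs to the job. There is more than one size of the brush; the job needs the larger.

How it is judged (in metres and radians):
On the way, in this order (a step that is already met when the one before it is completed fails the run):
1. brush pushed down to the bottom of the bore (its end within 20 mm of the bottom's centre) (distance between brush and bore_floor below 0.02 m).
2. brush drawn back up at least 60 mm of the bore's 100 mm (z of brush in the frame of housing above 0.072 m).
3. brush pushed to the bottom a second time (distance between brush and bore_floor below 0.02 m).
4. brush drawn back up at least 60 mm again (z of brush in the frame of housing above 0.072 m).
5. brush pushed to the bottom a third time (distance between brush and bore_floor below 0.02 m).
At the end, for the whole second after the job is handed in: Brush stands head down in its pot (end within 20 mm of the pot's middle, under 30 mm above its underside, leaning under 0.5 rad); plug home in the bore (flange underside centre within 5 mm of the mouth centre, axes within 0.08 rad); both released, at rest (horizontal distance between brush and pot_floor below 0.02 m and z of brush in the frame of pot below 0.03 m and angle between brush's own z axis and vertical below 0.5 rad and linear speed of each of brush, plug below 0.03 m/s and distance between plug_flange and bore_mouth below 0.005 m and angle between the z axis of plug and the z axis of housing, either way round below 0.08 rad); the robot touches nothing.
It fails at once if the spare housing moved by more than 30 mm (distance of spare_housing from where it was at the start of the episode above 0.03 m).
It fails at once if the red bin moved by more than 30 mm (distance of red_bin from where it was at the start of the episode above 0.03 m).
It fails at once if the dial gauge moved by more than 30 mm (distance of dial_gauge from where it was at the start of the episode above 0.03 m).
It also fails if it takes over 64 s, if anything falls off the work surface, if the arm or the gripper's body presses on something with over 40 N, if the wrist force passes 120 N, or if a joint passes its speed limit or range.

ROBOT

A 6-joint arm with a two-finger parallel gripper is mounted at the origin on the work surface. World frame = base frame: x ahead of the robot, y to its left, z up, the work surface at z = 0. Lengths are in mm, angles in rad, forces in N, time in s.
With the tool pointing down it reaches from about 250 to 775 mm from the base axis. Payload 8.9 kg.
Tool frame: the origin (TCP) lies at the very end of the fingers, on their centre line; the grasp point (between the pads) lies 19 mm behind it; z points along the fingers, x is the direction in which the jaws open and shut, and the axes are right-handed (so a half turn about z gives the same grasp; the last joint's range is limited). The gripper opens to 85 mm and grips with 20 to 120 N. Pads are 22 mm wide; open, the fingers measure 114 mm over their backs; the gripper's body (76 mm by 85 mm) begins 54 mm behind the grasp point. The pads swing forward as they close: fully open they stand 13 mm farther back than shut.
Start: joints at [1.177, 0.291, -0.153, 1.127, 0, 1.431], TCP at [132.321, 508.05, 203.505] pointing down, gripper open.
Joint ranges: [-2.52, 2.52], [-0.91, 1.74], [-1.3, 1.37], [-1.96, 2.02], [-1.52, 1.47], [-3.14, 3.14]. Speed limits (rad/s): [2.22, 2.22, 2.79, 3.14, 3.14, 3.14].

INTERFACE

Orientations are given as [roll, pitch, yaw] about the fixed x, y, z axes, in that order (R = Rz(yaw) Ry(pitch) Rx(roll)).
In Python, from rig import r gives the robot as it stands.
- The arm moves only by the tool servo_tool, never from a script. Its argument "steps" is a list of rows, each a list of 2 entries, a list of its own where there are three numbers: the shift along the tool's x, y, z in m, then the turn about the tool's z in rad. In form: [[[tx, ty, tz], turn], ...]. A call has 1 to 5 rows; each row shifts and turns the commanded pose from where the row before left it, along the tool's axes as they then stand; what a row does not reach is not made up. A row lasts 1/10 s, in which the tool goes at most 50 mm and 8.59 degrees, less where a joint would pass 70% of its speed; a pose out of reach is approached as far as the arm can. A call is refused whole if a number of a shift passes 0.05 or a number of a turn 0.15, either way. A call with a gripper value outside its range is refused whole. "fingers" is the finger opening in m, from 0 to 0.0854, set as the call begins (left out, the last holds). The fingers move at their own pace and stop on an object; "force" is the grip in N (left out, the last holds). Time passes only in rows, so rows that do not move let the fingers close. It gives the time, the measured TCP pose, the force and the opening at its end, in the units of the state.
- r.sense(): the state, without advancing time (a new reading comes with each control period).
- r.get_image(name): name is "scene" or "side" or "wrist"; returns a dict with "img" (480x640x3 uint8, red, green, blue), "fx", "fy", "cx", "cy" (pixels), "R" (3x3) and "t" (3): a world point X has camera coordinates R X + t. Camera axes: x right, y down, z forward; pixel columns grow to the right and rows downward; lengths in mm; the calibration is good to about 2 mm. The wrist camera is an equidistant fisheye: a pixel r from the principal point sees the ray r / f radians off the axis. A picture is of the moment at which its call begins. There is no depth.
- r.finish_job(): hands the job in, once; it reports no verdict.
The state is a dict: "time_s": time; "joint_positions": joint angles; "joint_velocities": joint speeds; "joint_torque": joint torques, N m; "position": TCP position; "tcp_rot": TCP orientation; "ft_force": force on the tool from outside, world axes, zero at the start; "torque": the same for the moment, N m; "opening": finger opening in mm.
Only numpy, scipy, OpenCV 4.12 (cv2) and the standard library are available. Lean on these libraries where they do the work, as an engineer would, in place of code of your own. Each camera call takes 0.05 s, during which the arm holds its last target.

## Working session

There is one attempt and no reset: what is moved stays moved. The work goes in short steps, Python scripts to look and compute and a tool call to move; the robot and the scene stay as the last step left them, time stands still between calls to the robot, and variables do not carry over. Pictures are saved under pics/ and viewed, and the job is handed in when it is done.

Besides the shell and the picture viewer there is one more tool, called by a JSON object that holds its "name" and its "arguments". servo_tool: Moves the arm, as the interface text tells. Its arguments: {"type":"object","properties":{"steps":{"type":"array"},"fingers":{"type":"number"},"force":{"type":"number"}},"required":["steps"]}

```bash
ls; mkdir -p pics; python3 - <<'E'
from rig import r
import cv2
s=r.sense()
print(s['time_s'],s['position'],s['tcp_rot'],s['opening'],s['ft_force'])
for n in("scene","side","wrist"):
    d=r.get_image(n)
    cv2.imwrite(f"pics/{n}0.png",d['img'][:,:,::-1])
    print(n,d['fx'],d['fy'],d['cx'],d['cy'],d['R'],d['t'])
E
```

```text
pics
0.0 [132.13093107 507.60447356 202.92518056] [-3.14141777e+00  1.33315666e-03  1.31601958e+00] 85.38189231460422 [-0.91657456  0.64085294  0.19023408]
scene 455.2299881779917 455.2299881779917 320.22098116555514 238.48039925188004 [[ 0.66373346  0.74796242  0.00318012]
 [ 0.61841468 -0.54637272 -0.56483638]
 [-0.42073885  0.37686744 -0.82519679]] [-405.26290293 -277.62836472 1343.69117735]
side 444.7117638391092 444.7117638391092 314.84870174687364 232.15049096069438 [[ 0.98614395 -0.1644813   0.02158749]
 [-0.09995015 -0.69296024 -0.71401406]
 [ 0.13240123  0.70196297 -0.69979847]] [-562.77641017  157.13112152 1107.12297433]
wrist 371.64829954431775 371.64829954431775 319.1762095623803 239.23800405914383 [[ 0.25150866  0.96785352 -0.00171985]
 [ 0.93107336 -0.2414649   0.27349059]
 [ 0.26428355 -0.07038656 -0.96187314]] [-524.32579562  -35.80586455  378.66786995]
```

View pics/scene0.png

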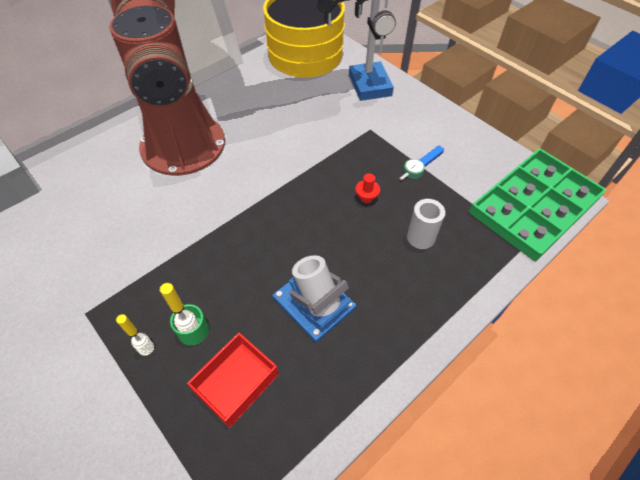

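View pics/side0.png

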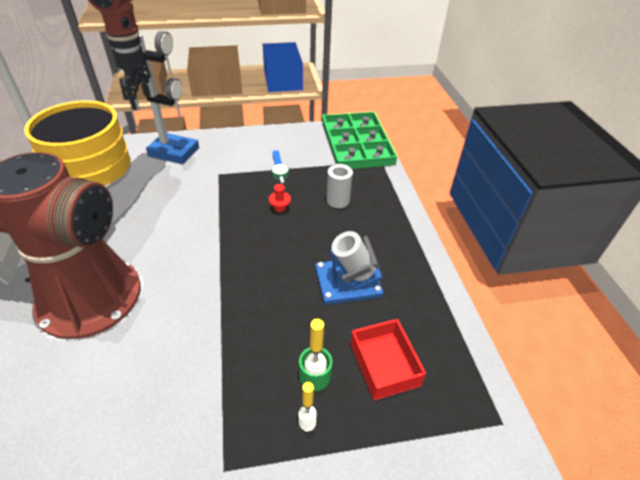

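View pics/wrist0.png

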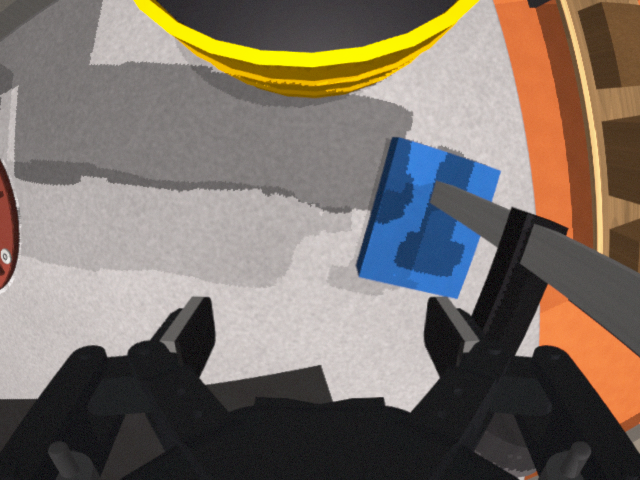

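Scene view: brush in pot at about (188,322), handle top (168,288). Plug at (368,190), cradle at (315,300), small brush at (140,345). The wrist view shows only the stand. Next I'll zoom in on the two fixed views.

```bash
cat > h.py <<'E'
import numpy as np, cv2
def ray(d,u,v):
    R=np.array(d['R']);t=np.array(d['t'])
    c=np.array([(u-d['cx'])/d['fx'],(v-d['cy'])/d['fy'],1.])
    w=R.T@c; o=-R.T@t
    return o,w/np.linalg.norm(w)
def onz(d,u,v,z):
    o,w=ray(d,u,v); return o+w*(z-o[2])/w[2]
def tri(a,pa,b,pb):
    o1,w1=ray(a,*pa);o2,w2=ray(b,*pb)
    s=np.linalg.lstsq(np.c_[w1,-w2],o2-o1,rcond=None)[0]
    p,q=o1+w1*s[0],o2+w2*s[1]
    return (p+q)/2,np.linalg.norm(p-q)
def proj(d,X):
    c=np.array(d['R'])@np.array(X,float)+np.array(d['t']); return d['fx']*c[0]/c[2]+d['cx'],d['fy']*c[1]/c[2]+d['cy']
E
python3 - <<'E'
from rig import r
import cv2,pickle
for n,(x,y) in(("scene",(260,240)),("side",(300,220))):
    d=r.get_image(n); pickle.dump(d,open(f'{n}.pkl','wb'))
    c=d['img'][y:y+110,x:x+110,::-1]
    a=cv2.resize(c,(0,0),fx=5,fy=5,interpolation=cv2.INTER_CUBIC);cv2.imwrite(f'pics/{n}_crad.png',a)
E
```

```text
(no output)
```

View pics/scene_crad.png

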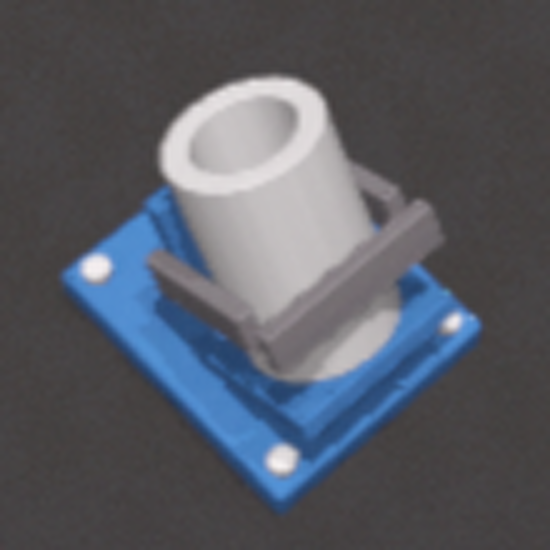

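View pics/side_crad.png

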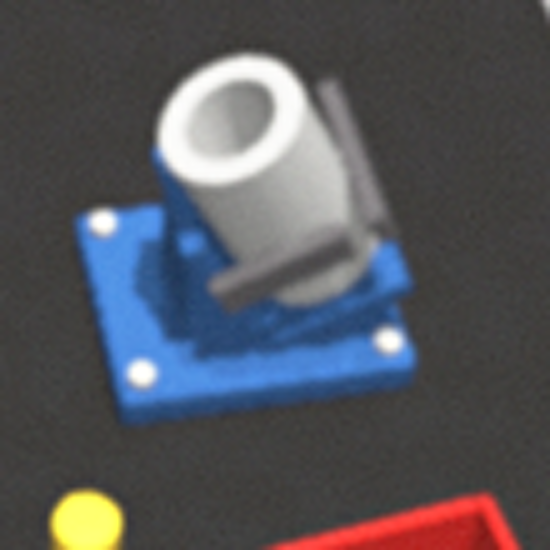

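```bash
python3 - <<'E'
import pickle,numpy as np,cv2
from h import *
A=pickle.load(open('scene.pkl','rb'));B=pickle.load(open('side.pkl','rb'))
sc=lambda u,v:(260+u/5-.4,240+v/5-.4); sd=lambda u,v:(300+u/5-.4,220+v/5-.4)
# mouth
m,e=tri(A,sc(244,135),B,sd(233,119)); print('mouth',m.round(1),round(e,1))
P=[]
for a,b in(((96,268),(103,222)),((282,460),(142,373)),((452,322),(388,340))):
    p,e=tri(A,sc(*a),B,sd(*b)); P.append(p); print('bolt',p.round(1),round(e,1), onz(A,*sc(*a),23).round(1),onz(B,*sd(*b),23).round(1))
for i,j in((0,1),(1,2),(0,2)):
    d=P[j]-P[i];print(i,j,np.linalg.norm(d[:2]).round(1),np.degrees(np.arctan2(d[1],d[0])).round(1))
print('centre',(P[0]+P[2])/2)
for n,d in(('scene',A),('side',B)):
    h=cv2.cvtColor(d['img'],cv2.COLOR_RGB2HSV)
    for c,lo,hi in(('yel',(22,150,120),(34,255,255)),('grn',(60,120,40),(85,255,255)),('redA',(0,180,80),(6,255,255)),('redB',(174,180,80),(180,255,255))):
        k=cv2.inRange(h,lo,hi);N,l,st,ce=cv2.connectedComponentsWithStats(k)
        for i in range(1,N):
            if st[i][4]>60: print(n,c,st[i],ce[i].round(1))
for n,d,(x,y) in(('scene',A,(145,270)),('side',B,(270,310))):
    c=d['img'][y:y+110,x:x+110,::-1]
    cv2.imwrite(f'pics/{n}_pot.png',cv2.resize(c,(0,0),fx=5,fy=5,interpolation=cv2.INTER_CUBIC))
for n,d,(x,y) in(('scene',A,(330,140)),('side',B,(240,140))):
    c=d['img'][y:y+80,x:x+80,::-1]
    cv2.imwrite(f'pics/{n}_plug.png',cv2.resize(c,(0,0),fx=5,fy=5,interpolation=cv2.INTER_CUBIC))
cv2.imwrite('pics/pot2.png',np.hstack([cv2.imread('pics/scene_pot.png'),cv2.imread('pics/side_pot.png')])[:, :, :][::1])
a=np.hstack([cv2.imread('pics/scene_plug.png'),cv2.imread('pics/side_plug.png')]);cv2.imwrite('pics/plug2.png',a)
E
rm pics/pot2.png
```

```text
mouth [632.7 -53.1 147.5] 3.1
bolt [588.2 -95.9  92.9] 64.1 [ 582.4 -101.8   23. ] [584.1  -1.8  23. ]
bolt [ 634.1  -30.6 -121.1] 76.2 [709.  -99.7  23. ] [ 586.  -102.3   23. ]
bolt [717.  -16.6 -29. ] 80.0 [710.1   1.4  23. ] [ 712.  -100.2   23. ]
0 1 79.9 54.9
1 2 84.1 9.6
0 2 151.3 31.6
centre [652.57607939 -56.26114772  31.95739457]
scene yel [ 264    0   80   77 3741] [304.2  45.6]
scene yel [160 283  23  29 392] [171.  296.8]
scene yel [116 314  21  22 253] [126.  324.5]
scene grn [ 469  149  136  111 6796] [535.8 203. ]
scene grn [170 304  39  41 663] [192.4 327.4]
scene redA [356 174  24  29 471] [367.4 188.5]
scene redA [ 188  334   90   93 4396] [233.7 378.7]
side yel [ 26 101  91  46 628] [ 72.9 126.4]
side yel [ 63 142  53  21 180] [ 88.9 154.5]
side yel [ 78 165  33  12  95] [ 94.7 172.1]
side yel [310 318  15  35 357] [316.3 336.1]
side yel [302 382  12  26 202] [307.5 395. ]
side grn [ 323  113   73   56 2533] [358.4 140.8]
side grn [299 348  34  43 612] [315.4 370.6]
side redA [269 184  22  28 397] [279.3 198.1]
side redA [ 351  320   75   80 3929] [386.7 358.5]
```

View pics/scene_pot.png

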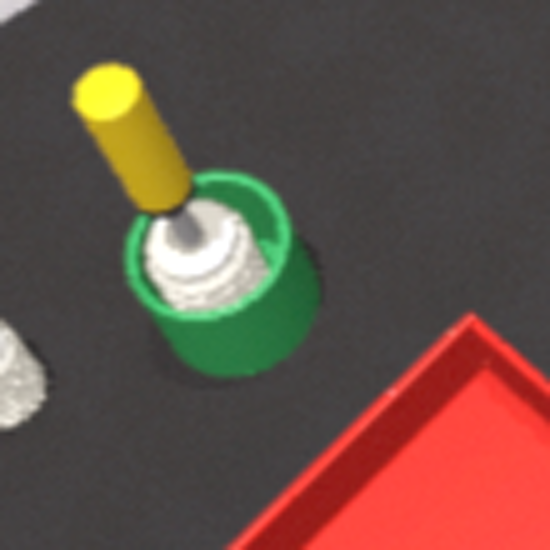

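View pics/side_pot.png

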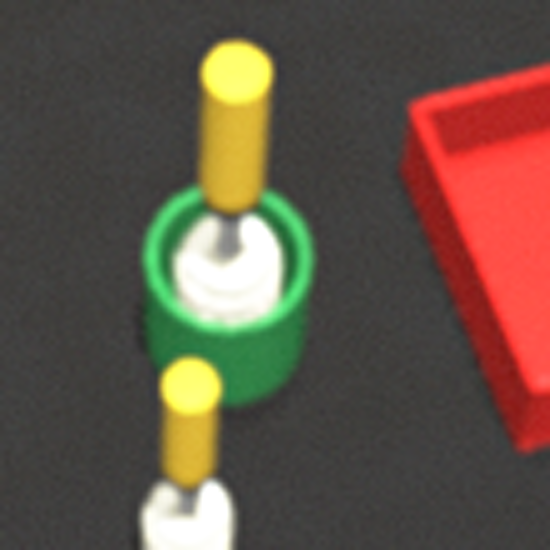

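View pics/plug2.png

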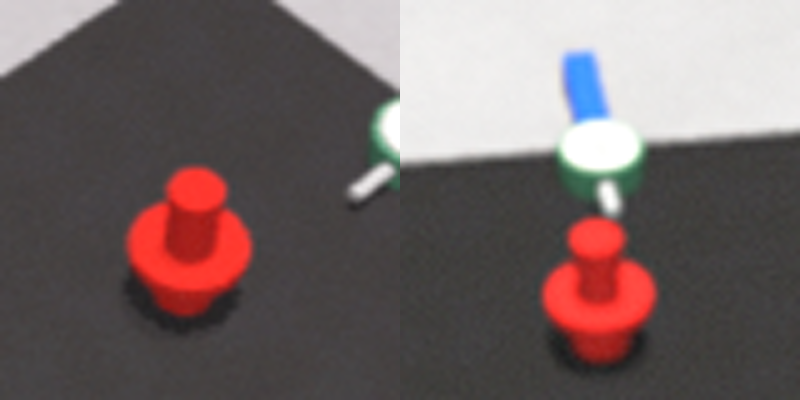

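```bash
python3 - <<'E'
import pickle,numpy as np,cv2
from h import *
A=pickle.load(open('scene.pkl','rb'));B=pickle.load(open('side.pkl','rb'))
def f(n,oa,a,ob,b,z):
    pa=(oa[0]+a[0]/5-.4,oa[1]+a[1]/5-.4);pb=(ob[0]+b[0]/5-.4,ob[1]+b[1]/5-.4)
    p,e=tri(A,pa,B,pb);print(n,p.round(1),round(e,1),onz(A,*pa,z).round(1),onz(B,*pb,z).round(1))
f('mouth',(260,240),(244,135),(300,220),(233,119),147)
f('brushtop',(145,270),(107,92),(270,310),(237,72),202)
f('handlebot',(145,270),(162,190),(270,310),(232,190),120)
f('pot',(145,270),(209,246),(270,310),(229,260),65)
f('plugtop',(330,140),(196,190),(240,140),(196,238),82)
f('plugbase',(330,140),(184,298),(240,140),(200,346),0)
f('smallbrushtop',(100,300),(118,98),(270,310),(190,387),120)
for n,p in(('scene small top',(123.5,319)),):print(onz(A,*p,140))
# bystanders
print('bin corners', [onz(A,*p,55)[:2].round() for p in((190,378),(240,337),(275,372),(230,420))])
print('spare',onz(A,429,208,112),'gauge',onz(A,414,168,24))
E
```

```text
mouth [632.7 -53.1 147.5] 3.1 [631.3 -51.5 147. ] [633.4 -54.4 147. ]
brushtop [ 519.1 -301.9  204.3] 2.5 [ 516.6 -300.8  202. ] [ 520.  -301.6  202. ]
handlebot [ 519.1 -302.4  123. ] 2.1 [ 516.6 -301.4  120. ] [ 520.1 -301.7  120. ]
pot [ 519.6 -298.    62.1] 3.6 [ 519.8 -296.8   65. ] [ 520.2 -301.3   65. ]
plugtop [504.7 258.9  83.3] 2.4 [503. 261.  82.] [505.3 258.7  82. ]
plugbase [504.8 261.   -3.5] 0.6 [506.4 259.    0. ] [504.6 256.6   0. ]
smallbrushtop [ 487.9 -393.7  149.5] 2.2 [ 468.  -394.3  120. ] [ 491.  -380.3  120. ]
[ 480.9239515  -392.70193401  140.        ]
bin corners [array([ 627., -359.]), array([ 623., -235.]), array([ 729., -226.]), array([ 745., -346.])]
spare [681.38055848 278.37199648 112.        ] gauge [527.24823665 421.08010844  24.        ]
```

```bash
python3 - <<'E'
import pickle,numpy as np,cv2
from h import *
A=pickle.load(open('scene.pkl','rb'));B=pickle.load(open('side.pkl','rb'))
print(onz(A,371,82,15),onz(B,172,148,15), proj(A,(132,508,203)),proj(B,(132,508,203)))
for X in((132,508,203),(132,508,300)):print(proj(B,X),proj(A,X))
print(onz(A,304,20,150),onz(B,80,130,150))
c=np.hstack([cv2.resize(A['img'][0:100,300:430],(0,0),fx=3,fy=3),cv2.resize(B['img'][0:100,70:200],(0,0),fx=3,fy=3)])
cv2.imwrite('pics/stand.png',c[:,:,::-1])
E
```

```text
[173.97356351 609.24472591  15.        ] [168.20291901 609.37825329  15.        ] (np.float64(342.06514903349125), np.float64(34.39802231365286)) (np.float64(144.892786138891), np.float64(114.9131239078651))
(np.float64(144.892786138891), np.float64(114.9131239078651)) (np.float64(342.06514903349125), np.float64(34.39802231365286))
(np.float64(136.55028799693306), np.float64(84.42474783505313)) (np.float64(343.5983112157358), np.float64(0.8949437291645097))
[-68.24337737 532.69557641 150.        ] [-76.15593479 536.97485199 150.        ]
```

View pics/stand.png

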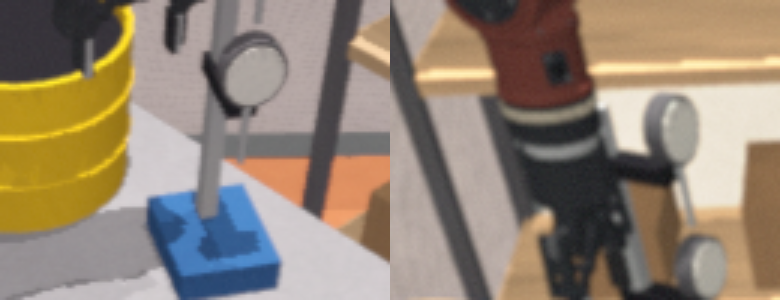

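{"name": "servo_tool", "arguments": {"steps": [[[-0.03,0.02,-0.01],-0.1355],[[-0.03,0.02,-0.01],-0.1355],[[-0.045,0.02,-0.01],0],[[-0.045,0.02,-0.01],0],[[-0.045,0.02,-0.01],0]], "fingers": 0.055, "force": 40}}

```text
time_s: 0.75
position: [222.5, 306.8, 253.7]
tcp_rot: [3.141, -0.0, 1.588]
ft_force: [-0.1, 0.3, 0.0]
opening: 55.1
```

{"name": "servo_tool", "arguments": {"steps": [[[-0.045,0.02,-0.01],0],[[-0.045,0.02,-0.01],0],[[-0.045,0.02,-0.01],0],[[-0.045,0.02,-0.01],0],[[-0.045,0.02,-0.01],0]]}}

```text
time_s: 1.25
position: [325.7, 84.3, 303.8]
tcp_rot: [3.14, -0.0, 1.587]
ft_force: [1.2, 0.6, -0.6]
opening: 54.8
```

{"name": "servo_tool", "arguments": {"steps": [[[-0.043,0.021,0.005],0],[[-0.043,0.021,0.005],0],[[-0.043,0.021,0.005],0],[[-0.043,0.021,0.005],0],[[-0.043,0.021,0.005],0]]}}

```text
time_s: 1.75
position: [434.3, -129.2, 277.9]
tcp_rot: [3.141, 0.0, 1.586]
ft_force: [0.7, 0.3, 0.8]
opening: 54.8
```

{"name": "servo_tool", "arguments": {"steps": [[[-0.043,0.021,0.005],0],[[-0.043,0.021,0.005],0],[[-0.043,0.021,0.005],0],[[-0.03,0.018,0.005],0],[[0,0,0],0]]}}

```text
time_s: 2.25
position: [518.3, -288.1, 255.7]
tcp_rot: [-3.14, -0.001, 1.584]
ft_force: [-1.0, 0.5, -0.7]
opening: 55.1
```

```bash
cat > snap.py <<'E'
import sys,cv2
from rig import r
t=sys.argv[1]
for n in sys.argv[2:]:
    d=r.get_image(n)
    import pickle;pickle.dump(d,open(f'{n}_{t}.pkl','wb'))
    cv2.imwrite(f'pics/{n}_{t}.png',d['img'][:,:,::-1])
s=r.sense();print(s['time_s'],s['position'].round(1),s['tcp_rot'].round(3),s['ft_force'].round(1),s['opening'],s['joint_positions'].round(2))
E
python3 snap.py b1 wrist
```

```text
2.3 [ 517.5 -286.2  256.4] [-3.140e+00 -1.000e-03  1.585e+00] [-0.4  0.8 -1.4] 55.145484875226494 [-0.63  0.4   0.15  1.32 -0.   -0.64]
```

View pics/wrist_b1.png

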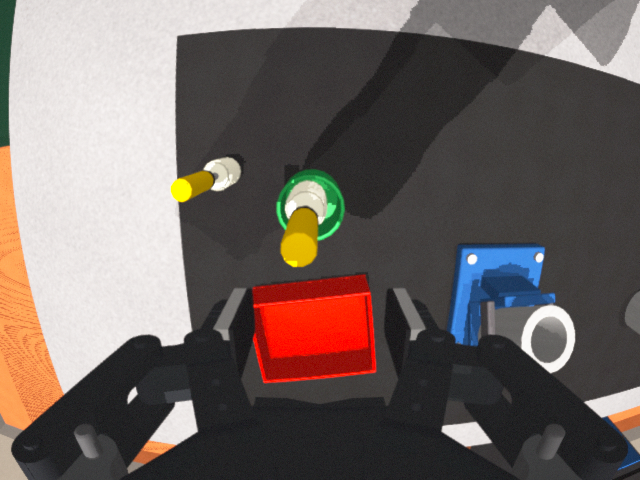

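The wrist view shows the brush handle end at (298,260), with the pot rim around (311,205). I'll cast fisheye rays as a cross-check.

```bash
cat >> h.py <<'E'
def fray(d,u,v):
    R=np.array(d['R']);t=np.array(d['t'])
    x,y=u-d['cx'],v-d['cy'];r=np.hypot(x,y);th=r/d['fx']
    c=np.array([np.sin(th)*x/r,np.sin(th)*y/r,np.cos(th)])
    return -R.T@t,R.T@c
def fonz(d,u,v,z):
    o,w=fray(d,u,v);return o+w*(z-o[2])/w[2]
E
python3 - <<'E'
import pickle
from h import *
d=pickle.load(open('wrist_b1.pkl','rb'))
print('top',fonz(d,298,256,205).round(1),'handle bot',fonz(d,306,212,120).round(1),'pot',fonz(d,310.5,205,65).round(1))
print('bolts',[fonz(d,*p,23).round(1) for p in((472,259),(540,258))],'mouth',fonz(d,549,338,147).round(1))
E
```

```text
top [ 522.8 -301.3  205. ] handle bot [ 512.1 -299.2  120. ] pot [ 516.2 -296.6   65. ]
bolts [array([ 585.5, -101.4,   23. ]), array([584.5,   0.8,  23. ])] mouth [628.9 -53.4 147. ]
```

{"name": "servo_tool", "arguments": {"steps": [[[-0.0145,0.001,0.0],0],[[0,0,0.035],0],[[0,0,0.035],0],[[0,0,0.035],0],[[0,0,0],0]]}}

```text
time_s: 2.8
position: [516.0, -297.1, 149.6]
tcp_rot: [-3.136, -0.004, 1.588]
ft_force: [-0.6, -0.2, 0.4]
opening: 55.1
```

```bash
python3 snap.py b2 wrist
```

```text
2.85 [ 517.4 -298.2  152.4] [-3.139e+00 -2.000e-03  1.588e+00] [-0.3  0.3  1. ] 55.19113518234893 [-0.65  0.46 -0.04  1.08 -0.   -0.66]
```

View pics/wrist_b2.png

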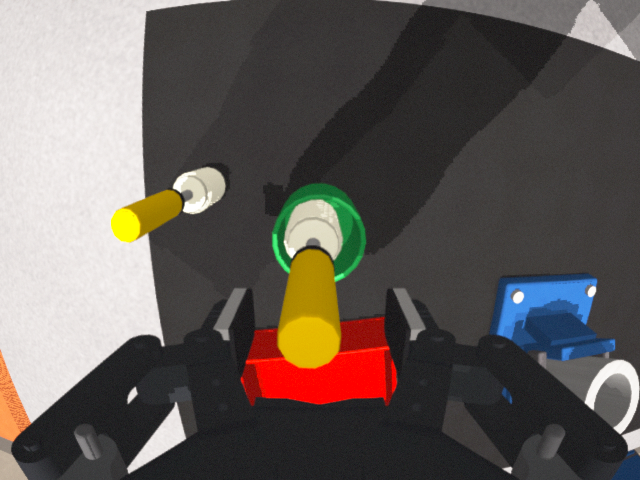

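```bash
python3 - <<'E'
import pickle
from h import *
d=pickle.load(open('wrist_b2.pkl','rb'))
def fp(X):
    c=np.array(d['R'])@np.array(X,float)+np.array(d['t']);th=np.arctan2(np.hypot(c[0],c[1]),c[2]);k=d['fx']*th/np.hypot(c[0],c[1]);return (c[0]*k+d['cx']).round(),(c[1]*k+d['cy']).round()
print(-np.array(d['R']).T@np.array(d['t']))
for z in(120,152,171,205):print(z,fp((517.4,-298.2,z)),fp((517.4,-301,z)))
print(fonz(d,309,346,205),fonz(d,314,256,120))
E
```

```text
[ 447.6136842  -298.90584997  320.09317187]
120 (np.float64(317.0), np.float64(263.0)) (np.float64(312.0), np.float64(263.0))
152 (np.float64(317.0), np.float64(285.0)) (np.float64(311.0), np.float64(284.0))
171 (np.float64(317.0), np.float64(301.0)) (np.float64(310.0), np.float64(301.0))
205 (np.float64(317.0), np.float64(341.0)) (np.float64(309.0), np.float64(341.0))
[ 519.62616504 -300.89436964  205.        ] [ 513.19971405 -299.9533256   120.        ]
```

{"name": "servo_tool", "arguments": {"steps": [[[-0.002,0.001,0.0],0],[[0,0,0],0],[[0,0,0],0],[[0,0,0],0],[[0,0,0],0]], "fingers": 0.0, "force": 30}}

```text
time_s: 3.35
position: [521.0, -302.1, 155.6]
tcp_rot: [3.138, 0.002, 1.587]
ft_force: [0.4, 0.5, 6.2]
opening: 22.6
```

{"name": "servo_tool", "arguments": {"steps": [[[0,0,0],0],[[0,0,-0.02],0],[[0,0,-0.015],0],[[0,0,0],0]]}}

```text
time_s: 3.75
position: [521.2, -302.3, 191.3]
tcp_rot: [3.137, 0.003, 1.587]
ft_force: [-0.4, -0.3, -1.7]
opening: 22.8
```

```bash
python3 snap.py b3 wrist side scene
```

```text
3.9 [ 519.6 -301.1  187.9] [-3.142 -0.     1.587] [-0.   0.6 -0.8] 22.760079326355516 [-0.65  0.44  0.03  1.16 -0.   -0.66]
```

View pics/side_b3.png

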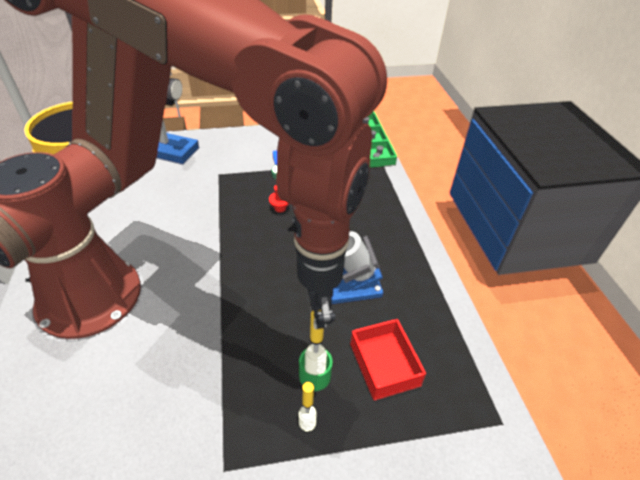

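View pics/wrist_b3.png

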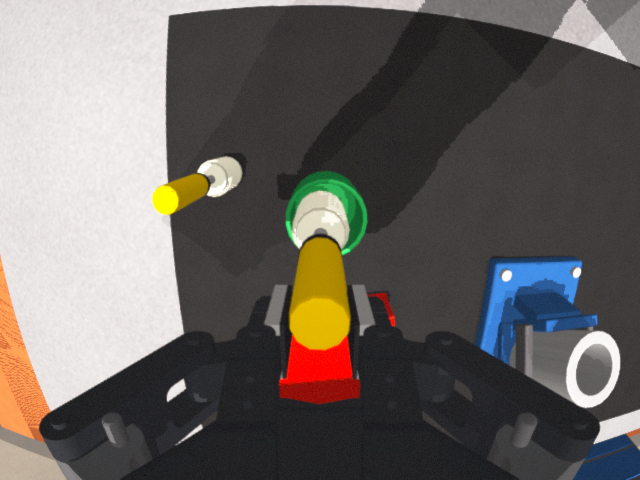

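{"name": "servo_tool", "arguments": {"steps": [[[0,-0.015,0.003],0],[[0,-0.015,0.003],0],[[0,-0.015,0.003],0],[[0,-0.015,0.003],0],[[0,-0.014,0.002],0]]}}

```text
time_s: 4.4
position: [445.2, -302.0, 173.3]
tcp_rot: [3.141, -0.001, 1.587]
ft_force: [1.1, -0.2, -1.4]
opening: 22.5
```

{"name": "servo_tool", "arguments": {"steps": [[[0,0,0.0],0],[[0,0,0],0]]}}

```text
time_s: 4.6
position: [445.9, -302.2, 173.9]
tcp_rot: [3.141, -0.001, 1.587]
ft_force: [0.8, 0.3, -0.6]
opening: 22.7
```

```bash
python3 snap.py b4 wrist side scene; python3 -c "
import cv2
a=cv2.imread('pics/scene_b4.png')[230:390,100:300];b=cv2.imread('pics/side_b4.png')[260:420,230:430]
import numpy as np
cv2.imwrite('pics/b4z.png',cv2.resize(np.hstack([a,b]),None,fx=2,fy=2))"
```

```text
4.75 [ 446.2 -302.3  173.9] [-3.141 -0.     1.587] [ 0.9  0.7 -0.4] 23.000457171436103 [-0.73  0.34 -0.17  1.07  0.   -0.75]
```

View pics/b4z.png

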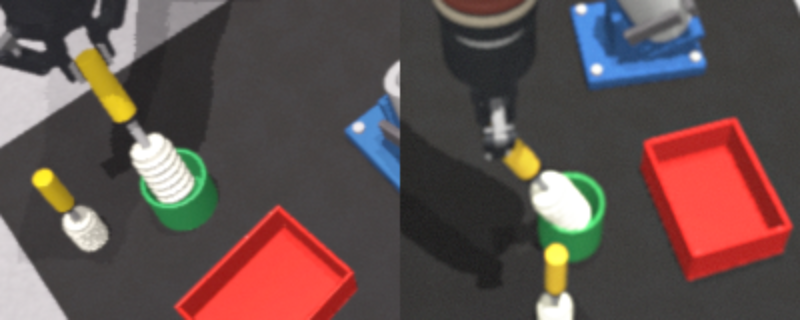

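View pics/wrist_b4.png

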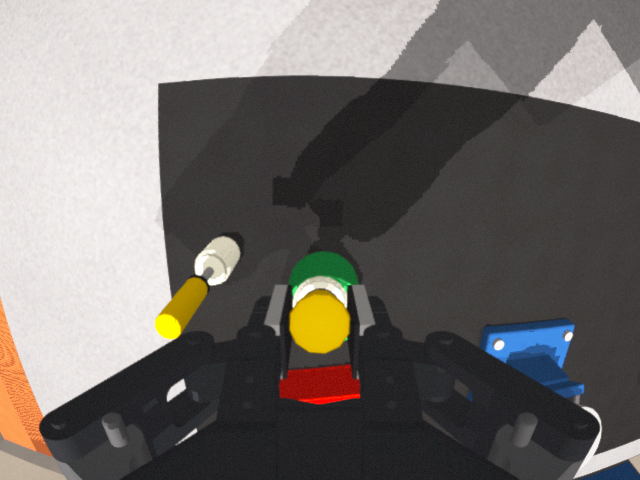

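{"name": "servo_tool", "arguments": {"steps": [[[0,-0.008,-0.02],0],[[0,-0.004,-0.03],0],[[0,0.0,-0.03],0],[[0.02,0,-0.03],0],[[0.04,0.02,-0.02],0]]}}

```text
time_s: 5.25
position: [452.4, -243.9, 306.0]
tcp_rot: [3.141, 0.002, 1.583]
ft_force: [1.3, -0.3, -1.2]
opening: 22.8
```

{"name": "servo_tool", "arguments": {"steps": [[[0.045,0.02,0],0],[[0.045,0.02,0],0],[[0.045,0.02,0],0],[[0.04,0.02,0],0],[[0.01,0.004,0],0]]}}

```text
time_s: 5.75
position: [535.1, -52.0, 303.8]
tcp_rot: [-3.142, -0.001, 1.591]
ft_force: [-0.4, -0.5, -1.3]
opening: 22.9
```

```bash
python3 snap.py b5 wrist side scene; python3 -c "
import cv2
a=cv2.imread('pics/scene_b5.png')[130:350,170:370];b=cv2.imread('pics/side_b5.png')[140:360,230:430]
import numpy as np
cv2.imwrite('pics/b5z.png',cv2.resize(np.hstack([a,b]),None,fx=2,fy=2))"
```

```text
5.9 [533.8 -55.7 303.8] [-3.141e+00  1.000e-03  1.589e+00] [-0.6 -0.  -1.3] 23.207773345182677 [-0.24  0.28  0.1   1.39 -0.   -0.26]
```

View pics/b5z.png

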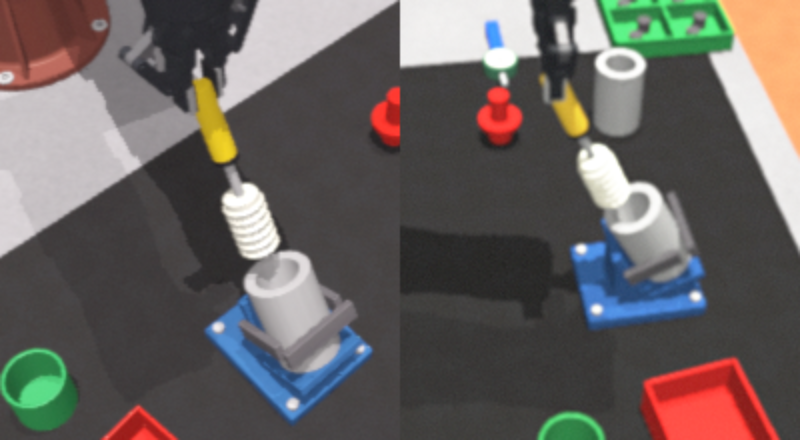

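View pics/wrist_b5.png

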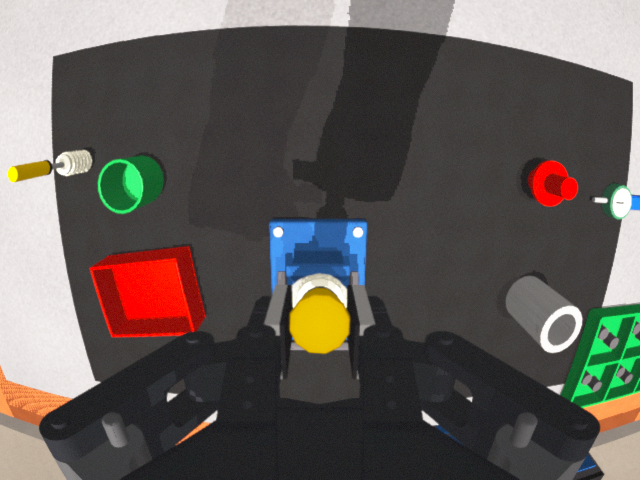

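```bash
python3 - <<'E'
import pickle
from h import *
A=pickle.load(open('scene_b5.pkl','rb'));B=pickle.load(open('side_b5.pkl','rb'))
p,e=tri(A,(282.5,208.5),B,(317.5,204.5));q,e2=tri(A,(298,254),B,(336.5,242.5))
print(p,e,q,e2,np.linalg.norm(p-q),(p-q)/np.linalg.norm(p-q))
g=np.array([533.8,-53.5,323]);print((g-q)/np.linalg.norm(g-q),np.linalg.norm(g-q))
# 2D line direction prediction at 27 deg
for th in(20,24,27,30):
    a=np.array([-np.sin(np.radians(th)),0,np.cos(np.radians(th))]);
    o=g-165*a
    for d,n in((A,'A'),(B,'B')):
        print(th,n,np.round([proj(d,o+k*a) for k in(0,72,115)],1).tolist())
E
```

```text
[561.70509798 -53.03248765 275.47834832] 0.4949756681286494 [605.51128489 -58.13924122 163.27968786] 9.30877888551404 120.55538292051227 [-0.36336981  0.04236023  0.93068147]
[-0.40944728  0.0264885   0.91194917] 175.14168278512864
20 A [[294.5, 249.1], [284.9, 222.3], [278.7, 205.0]]
20 B [[328.5, 238.8], [318.9, 218.3], [312.6, 205.0]]
24 A [[297.7, 251.2], [286.8, 223.4], [279.7, 205.5]]
24 B [[333.1, 237.0], [321.6, 217.2], [314.1, 204.4]]
27 A [[300.1, 252.6], [288.2, 224.1], [280.5, 205.9]]
27 B [[336.5, 235.5], [323.6, 216.3], [315.2, 203.9]]
30 A [[302.5, 253.9], [289.5, 224.8], [281.2, 206.2]]
30 B [[339.9, 233.9], [325.6, 215.3], [316.3, 203.4]]
```

{"name": "servo_tool", "arguments": {"steps": [[[0.001,0.02,0],0],[[0,0.006,0.014],0],[[0,0.006,0.014],0],[[0,0.004,0.01],0],[[0,0,0],0]]}}

```text
time_s: 6.4
position: [568.8, -55.0, 264.3]
tcp_rot: [-3.139, -0.001, 1.586]
ft_force: [0.3, -0.9, -1.1]
opening: 22.7
```

```bash
python3 snap.py b6 side scene; python3 -c "
import cv2
a=cv2.imread('pics/scene_b6.png')[180:320,240:370];b=cv2.imread('pics/side_b6.png')[180:320,280:410]
import numpy as np
cv2.imwrite('pics/b6z.png',cv2.resize(np.hstack([a,b]),None,fx=3,fy=3,interpolation=cv2.INTER_CUBIC))"
```

```text
6.5 [569.3 -54.8 266.1] [-3.141 -0.     1.586] [ 0.5  0.6 -1.1] 22.901115707229554 [-0.22  0.36  0.11  1.32 -0.   -0.24]
```

View pics/b6z.png

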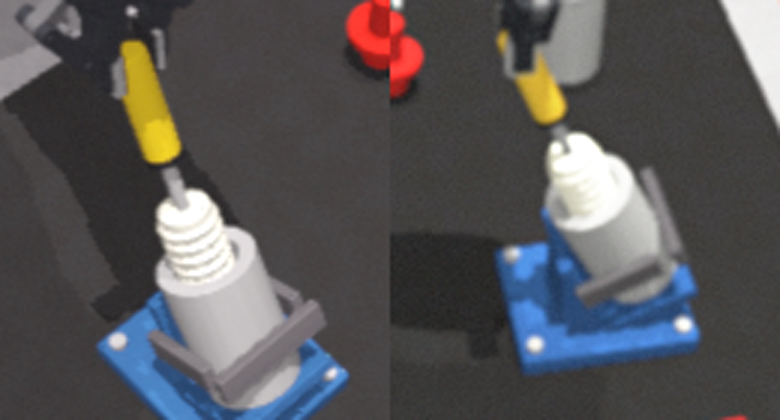

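{"name": "servo_tool", "arguments": {"steps": [[[0.001,0.005,0.01],0],[[0.001,0.005,0.01],0],[[0,0.004,0.01],0],[[0,0.004,0.01],0]]}}

```text
time_s: 6.9
position: [587.9, -51.9, 225.0]
tcp_rot: [-3.141, -0.0, 1.587]
ft_force: [-0.8, 0.6, -1.2]
opening: 23.0
```

{"name": "servo_tool", "arguments": {"steps": [[[0,0.004,0.01],0],[[0,0.004,0.01],0],[[0,0.004,0.01],0],[[0,0,0],0]]}}

```text
time_s: 7.3
position: [599.3, -51.7, 194.3]
tcp_rot: [-3.139, -0.0, 1.587]
ft_force: [-0.4, -0.2, -1.1]
opening: 22.8
```

```bash
python3 snap.py b7 side scene; python3 -c "
import cv2
a=cv2.imread('pics/scene_b7.png')[180:320,240:370];b=cv2.imread('pics/side_b7.png')[180:320,280:410]
import numpy as np
cv2.imwrite('pics/b7z.png',cv2.resize(np.hstack([a,b]),None,fx=3,fy=3,interpolation=cv2.INTER_CUBIC))"
```

```text
7.4 [599.6 -51.8 195.9] [-3.141 -0.     1.587] [-0.3 -0.9 -0.1] 22.809506075880446 [-0.21  0.44  0.05  1.18 -0.   -0.22]
```

View pics/b7z.png

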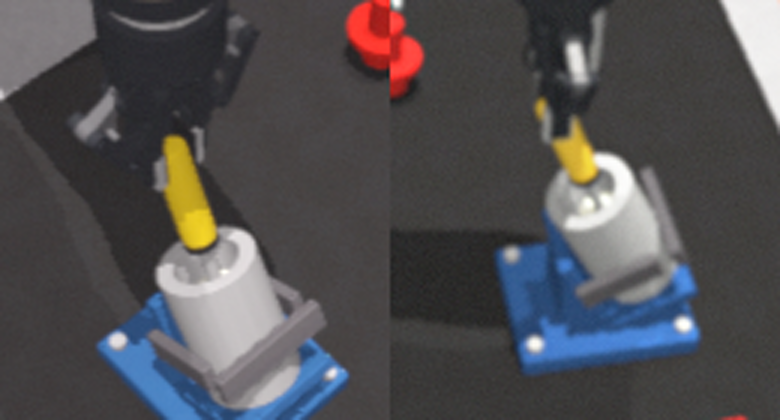

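{"name": "servo_tool", "arguments": {"steps": [[[0,0.0035,0.007],0],[[0,0.002,0.004],0],[[0,0,0],0]]}}

```text
time_s: 7.7
position: [605.4, -52.1, 187.8]
tcp_rot: [3.139, 0.001, 1.587]
ft_force: [-8.4, 0.2, 17.1]
opening: 23.0
```

{"name": "servo_tool", "arguments": {"steps": [[[0,-0.007,-0.0135],0],[[0,-0.007,-0.0135],0],[[0,-0.007,-0.0135],0],[[0,-0.007,-0.0135],0],[[0,-0.007,-0.0135],0]]}}

```text
time_s: 8.2
position: [569.8, -52.4, 254.1]
tcp_rot: [3.141, 0.0, 1.587]
ft_force: [1.1, 0.9, -1.0]
opening: 22.8
```

{"name": "servo_tool", "arguments": {"steps": [[[0,0,0],0],[[0,0,0],0]]}}

```text
time_s: 8.4
position: [570.3, -52.4, 253.0]
tcp_rot: [3.141, 0.0, 1.587]
ft_force: [1.0, 0.1, 0.3]
opening: 22.9
```

```bash
python3 snap.py b8 side scene; python3 -c "
import cv2
a=cv2.imread('pics/scene_b8.png')[180:320,240:370];b=cv2.imread('pics/side_b8.png')[180:320,280:410]
import numpy as np
cv2.imwrite('pics/b8z.png',cv2.resize(np.hstack([a,b]),None,fx=3,fy=3,interpolation=cv2.INTER_CUBIC))"
```

```text
8.5 [570.2 -52.4 252.1] [-3.141 -0.     1.587] [ 1.6 -0.3 -0.1] 23.287703171699707 [-0.22  0.36  0.08  1.29  0.   -0.24]
```

View pics/b8z.png

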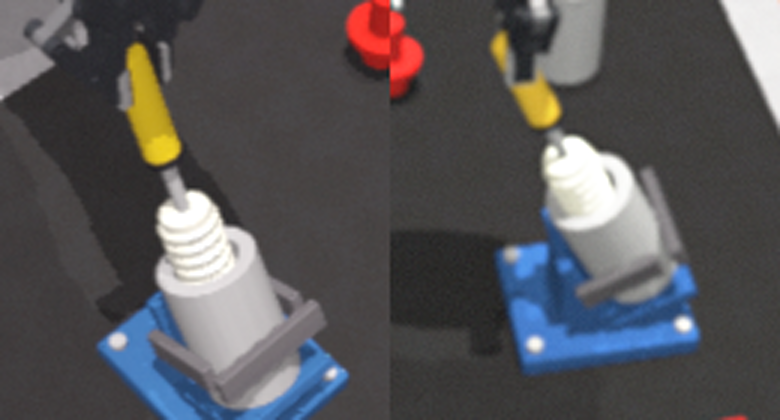

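Drawn up about 74 mm, with about 46 mm of head showing above the rim. Now the second and third strokes.

{"name": "servo_tool", "arguments": {"steps": [[[0,0.007,0.0135],0],[[0,0.007,0.0135],0],[[0,0.007,0.0135],0],[[0,0.007,0.0125],0],[[0,0.007,0.0125],0]]}}

```text
time_s: 9.0
position: [605.1, -51.7, 185.6]
tcp_rot: [-3.14, 0.0, 1.587]
ft_force: [-19.7, -1.0, 37.9]
opening: 22.9
```

{"name": "servo_tool", "arguments": {"steps": [[[0,0,0.001],0],[[0,0,0],0]]}}

```text
time_s: 9.2
position: [605.4, -51.8, 185.0]
tcp_rot: [-3.141, 0.0, 1.587]
ft_force: [2.4, 0.1, -0.6]
opening: 22.8
```

{"name": "servo_tool", "arguments": {"steps": [[[0,-0.007,-0.014],0],[[0,-0.007,-0.014],0],[[0,-0.007,-0.014],0],[[0,-0.007,-0.014],0],[[0,-0.007,-0.014],0]]}}

```text
time_s: 9.7
position: [569.4, -52.3, 257.9]
tcp_rot: [3.141, 0.0, 1.587]
ft_force: [1.2, 0.2, -0.1]
opening: 22.7
```

{"name": "servo_tool", "arguments": {"steps": [[[0,0,0],0],[[0,0,0],0]]}}

```text
time_s: 9.9
position: [570.1, -52.4, 256.5]
tcp_rot: [3.141, 0.0, 1.587]
ft_force: [0.7, 0.1, -0.7]
opening: 22.8
```

```bash
python3 snap.py b9 side scene; python3 -c "
import cv2
a=cv2.imread('pics/scene_b9.png')[180:320,240:370];b=cv2.imread('pics/side_b9.png')[180:320,280:410]
import numpy as np
cv2.imwrite('pics/b9z.png',cv2.resize(np.hstack([a,b]),None,fx=3,fy=3,interpolation=cv2.INTER_CUBIC))"
```

```text
10.0 [570.2 -52.3 255.6] [-3.141 -0.     1.587] [0.7 0.  0.3] 22.528604631515833 [-0.22  0.36  0.09  1.29 -0.   -0.24]
```

View pics/b9z.png

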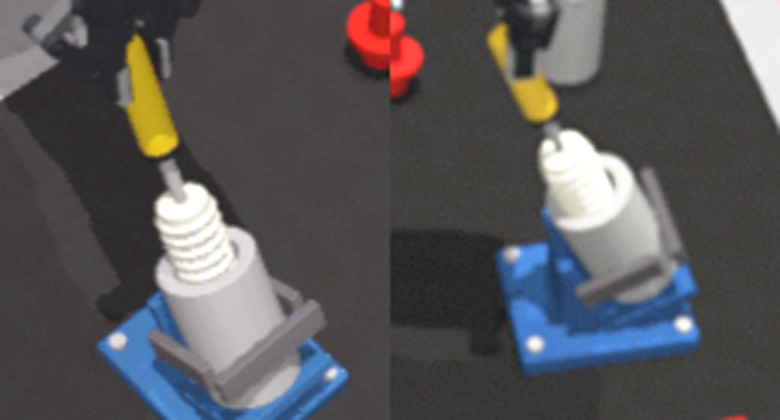

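{"name": "servo_tool", "arguments": {"steps": [[[0,0.007,0.014],0],[[0,0.007,0.014],0],[[0,0.007,0.014],0],[[0,0.007,0.014],0],[[0,0.006,0.011],0]]}}

```text
time_s: 10.5
position: [604.5, -51.7, 187.0]
tcp_rot: [-3.14, -0.0, 1.587]
ft_force: [1.6, 0.0, 0.5]
opening: 22.6
```

{"name": "servo_tool", "arguments": {"steps": [[[0,0.001,0.002],0],[[0,0,0],0],[[0,0,0],0]]}}

```text
time_s: 10.8
position: [605.1, -51.7, 187.4]
tcp_rot: [3.141, 0.0, 1.587]
ft_force: [1.0, 0.2, -0.6]
opening: 23.0
```

```bash
python3 snap.py b10 side scene; python3 -c "
import cv2
a=cv2.imread('pics/scene_b10.png')[180:320,240:370];b=cv2.imread('pics/side_b10.png')[180:320,280:410]
import numpy as np
cv2.imwrite('pics/b10z.png',cv2.resize(np.hstack([a,b]),None,fx=3,fy=3,interpolation=cv2.INTER_CUBIC))"
```

```text
10.9 [605.1 -51.8 187.7] [3.141 0.    1.587] [ 1.1 -0.2 -1. ] 22.5998666732239 [-0.21  0.46  0.05  1.17 -0.   -0.22]
```

View pics/b10z.png

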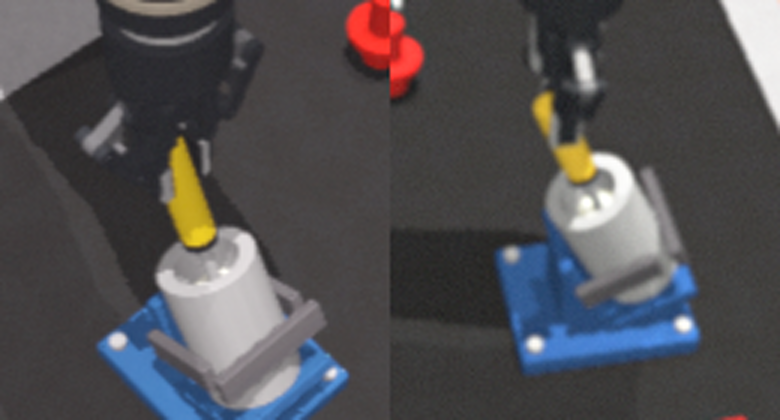

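{"name": "servo_tool", "arguments": {"steps": [[[0,0.002,0.004],0],[[0,0,0],0]]}}

```text
time_s: 11.1
position: [606.5, -52.0, 184.7]
tcp_rot: [3.142, 0.001, 1.587]
ft_force: [-6.8, 0.1, 13.6]
opening: 23.0
```

{"name": "servo_tool", "arguments": {"steps": [[[0,0.0015,0.003],0],[[0,0,0],0]]}}

```text
time_s: 11.3
position: [607.7, -52.1, 183.9]
tcp_rot: [3.14, 0.002, 1.587]
ft_force: [-14.9, 0.5, 31.7]
opening: 23.2
```

{"name": "servo_tool", "arguments": {"steps": [[[0,-0.0085,-0.0165],0],[[0,-0.0085,-0.0165],0],[[0,-0.0085,-0.0165],0],[[0,-0.0085,-0.0165],0],[[0,-0.0085,-0.0165],0]]}}

```text
time_s: 11.8
position: [565.8, -52.5, 264.1]
tcp_rot: [3.14, 0.0, 1.587]
ft_force: [2.3, 0.8, -1.1]
opening: 22.9
```

{"name": "servo_tool", "arguments": {"steps": [[[0,-0.0085,-0.0165],0],[[0,-0.0085,-0.0165],0],[[0,-0.0085,-0.0165],0],[[-0.01,-0.02,-0.01],0],[[-0.04,-0.02,0],0]]}}

```text
time_s: 12.3
position: [501.0, -101.7, 324.2]
tcp_rot: [3.139, -0.0, 1.591]
ft_force: [1.3, -1.1, -0.8]
opening: 23.1
```

{"name": "servo_tool", "arguments": {"steps": [[[-0.045,-0.015,0],0],[[-0.045,-0.015,0],0],[[-0.045,-0.01,0],0],[[-0.04,-0.01,0],0],[[-0.02,-0.004,0],0]]}}

```text
time_s: 12.8
position: [448.8, -302.0, 322.5]
tcp_rot: [-3.141, 0.0, 1.584]
ft_force: [-0.3, 1.0, -0.9]
opening: 22.8
```

```bash
python3 snap.py b11 side scene wrist; python3 -c "
import cv2
a=cv2.imread('pics/scene_b11.png')[160:360,100:300];b=cv2.imread('pics/side_b11.png')[230:430,220:420]
import numpy as np
cv2.imwrite('pics/b11z.png',cv2.resize(np.hstack([a,b]),None,fx=2,fy=2,interpolation=cv2.INTER_CUBIC))"
```

```text
12.95 [ 449.7 -300.   322.2] [-3.141e+00 -1.000e-03  1.585e+00] [-0.6  0.7 -1.7] 22.611921484558653 [-0.72  0.29  0.15  1.44 -0.   -0.74]
```

View pics/b11z.png

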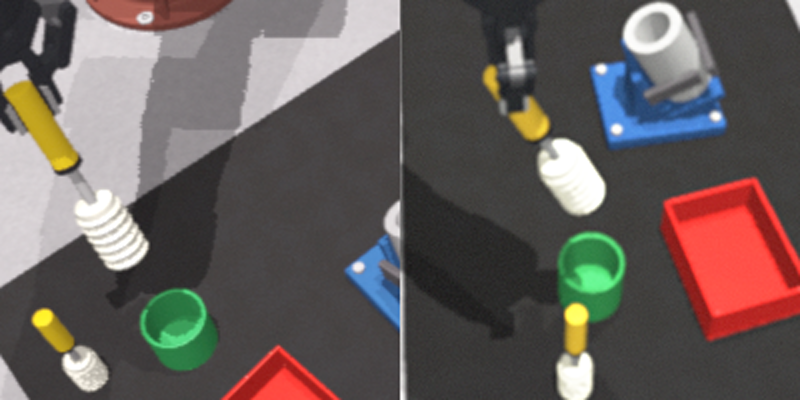

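```bash
python3 - <<'E'
import pickle
from h import *
A=pickle.load(open('scene_b11.pkl','rb'));B=pickle.load(open('side_b11.pkl','rb'))
q,e=tri(A,(163.5,288),B,(313.5,328.5));print(q,e)
p,e=tri(A,(100+65/2,160+167/2),B,(220+136/2,230+134/2));print(p,e,np.degrees(np.arccos((p-q)[2]/np.linalg.norm(p-q))),np.linalg.norm(p-q))
g=np.array([449.7,-301,341.])
for th in(23,27,31):
    a=np.array([-np.sin(np.radians(th)),0,np.cos(np.radians(th))]);o=g-165*a;print(th,o.round(),proj(A,o),proj(B,o))
print([proj(A,(519.5,-299.5,65)),proj(B,(519.5,-299.5,65))])
pot,e=tri(A,(100+174/2,160+319/2),B,(220+192/2,230+262/2));print('pot',pot,e)
E
```

```text
[ 511.73168743 -305.284461    197.06386041] 3.620198771596614
[ 467.26081539 -306.29414559  300.42080429] 0.7174614120988118 23.285876603776273 112.52260115823783
23 [ 514. -301.  189.] (np.float64(167.113205518141), np.float64(290.47425935802136)) (np.float64(313.70493617333926), np.float64(328.0320833128032))
27 [ 525. -301.  194.] (np.float64(169.31874627775696), np.float64(292.9748135829456)) (np.float64(319.27657564443956), np.float64(325.84368372657366))
31 [ 535. -301.  200.] (np.float64(171.36107439357363), np.float64(295.21374300724403)) (np.float64(324.6969144968711), np.float64(323.4499778222003))
[(np.float64(185.22904454830513), np.float64(319.4781638570423)), (np.float64(314.9408675865367), np.float64(360.86816502541933))]
pot [ 521.34580725 -297.46110693   62.17565345] 2.340622442959121
```

{"name": "servo_tool", "arguments": {"steps": [[[0.002,0.011,0.01],0],[[0,0,0.03],0],[[0,0,0.03],0],[[0,0,0.03],0],[[0,0,0.01],0]]}}

```text
time_s: 13.45
position: [461.0, -294.3, 209.0]
tcp_rot: [-3.138, -0.003, 1.589]
ft_force: [-0.7, -0.3, -1.2]
opening: 22.9
```

```bash
python3 snap.py b12 side scene; python3 -c "
import cv2
a=cv2.imread('pics/scene_b12.png')[200:380,100:280];b=cv2.imread('pics/side_b12.png')[260:440,230:410]
import numpy as np
cv2.imwrite('pics/b12z.png',cv2.resize(np.hstack([a,b]),None,fx=2.2,fy=2.2,interpolation=cv2.INTER_CUBIC))"
```

```text
13.55 [ 461.4 -295.3  210.9] [-3.140e+00 -2.000e-03  1.589e+00] [ 0.   0.3 -1.7] 22.59429964310728 [-0.7   0.33 -0.07  1.17  0.   -0.72]
```

View pics/b12z.png

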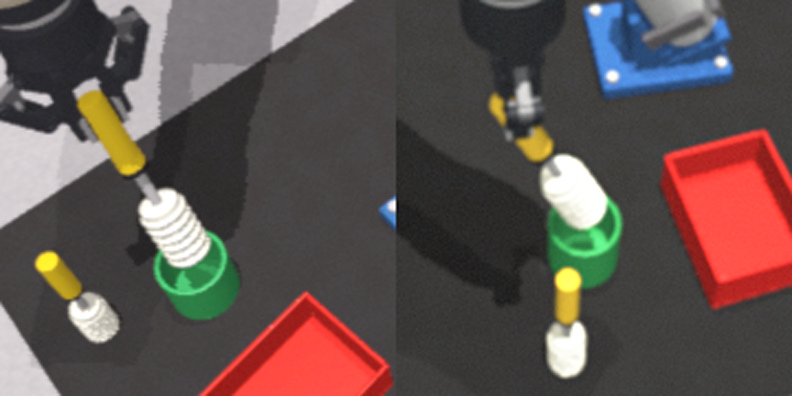

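{"name": "servo_tool", "arguments": {"steps": [[[0,0,0.02],0],[[0,0,0.02],0],[[0,0.01,0],0],[[0,0.015,0],0],[[0,0.015,0],0]]}}

```text
time_s: 14.05
position: [503.0, -296.7, 174.2]
tcp_rot: [3.141, 0.001, 1.587]
ft_force: [-3.5, -1.2, -0.7]
opening: 22.9
```

{"name": "servo_tool", "arguments": {"steps": [[[0,0.01,0.005],0],[[0,0.006,0.005],0],[[0,0,0],0]]}}

```text
time_s: 14.35
position: [518.2, -295.9, 161.6]
tcp_rot: [-3.141, -0.0, 1.588]
ft_force: [-0.9, -0.0, -1.4]
opening: 23.0
```

```bash
python3 snap.py b13 side scene; python3 -c "
import cv2
a=cv2.imread('pics/scene_b13.png')[200:380,100:280];b=cv2.imread('pics/side_b13.png')[260:440,230:410]
import numpy as np
cv2.imwrite('pics/b13z.png',cv2.resize(np.hstack([a,b]),None,fx=2.2,fy=2.2,interpolation=cv2.INTER_CUBIC))"
```

```text
14.45 [ 517.7 -296.   162.1] [ 3.142 -0.     1.587] [-0.1  0.6 -1.4] 23.238120410738073 [-0.64  0.45 -0.03  1.09  0.   -0.66]
```

View pics/b13z.png

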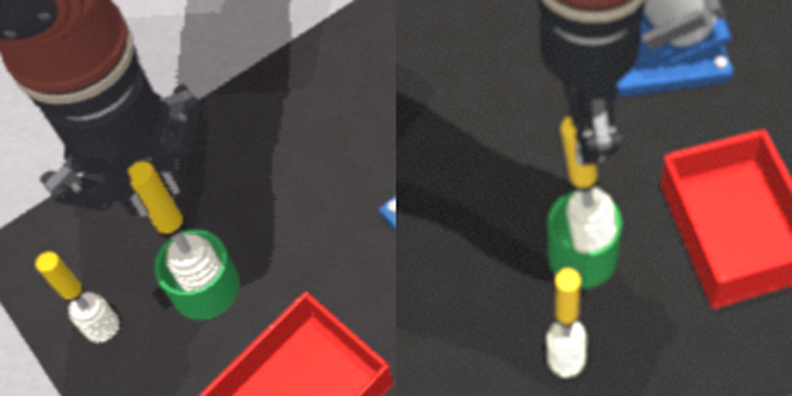

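{"name": "servo_tool", "arguments": {"steps": [[[-0.003,0.006,0.003],0],[[0,0,0.004],0],[[0,-0.005,0.004],0],[[0,0,0],0]]}}

```text
time_s: 14.85
position: [517.9, -299.0, 150.4]
tcp_rot: [-3.141, -0.001, 1.587]
ft_force: [0.1, 0.5, -0.5]
opening: 23.0
```

{"name": "servo_tool", "arguments": {"steps": [[[0,0,0.004],0],[[0,0,0.003],0],[[0,0,0],0]]}}

```text
time_s: 15.15
position: [519.4, -299.7, 145.0]
tcp_rot: [3.14, 0.001, 1.587]
ft_force: [1.0, 1.1, 5.1]
opening: 23.1
```

Floor contact at 5 N. I'll release and rise.

{"name": "servo_tool", "arguments": {"steps": [[[0,0,0],0],[[0,0,0],0],[[0,0,0],0],[[0,0,0],0],[[0,0,0],0]], "fingers": 0.06}}

```text
time_s: 15.65
position: [518.6, -299.2, 144.0]
tcp_rot: [-3.141, -0.0, 1.587]
ft_force: [0.1, 0.0, -0.7]
opening: 59.9
```

```bash
python3 snap.py b14 wrist
```

```text
15.7 [ 518.7 -299.2  144. ] [-3.142 -0.     1.587] [ 0.2  0.2 -0.7] 60.23474097923764 [-0.65  0.47 -0.05  1.06  0.   -0.66]
```

View pics/wrist_b14.png

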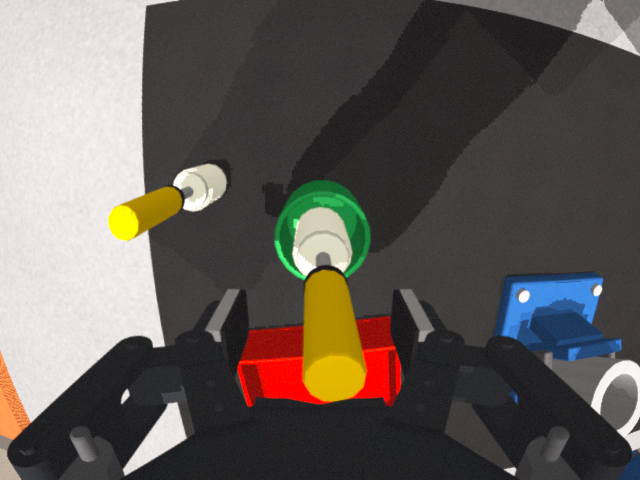

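{"name": "servo_tool", "arguments": {"steps": [[[0,0,-0.03],0],[[0,0,-0.04],0],[[0,0,-0.04],0],[[0.04,0,0],0],[[0.045,0,0],0]]}}

```text
time_s: 16.2
position: [518.0, -214.8, 255.2]
tcp_rot: [3.139, 0.001, 1.584]
ft_force: [0.5, 0.4, -0.3]
opening: 59.7
```

{"name": "servo_tool", "arguments": {"steps": [[[0.045,-0.004,0],0],[[0.045,-0.004,0],0],[[0.045,-0.004,0],0],[[0.045,-0.004,0],0],[[0.045,0,0],0]]}}

```text
time_s: 16.7
position: [496.9, 12.2, 254.3]
tcp_rot: [3.141, 0.0, 1.587]
ft_force: [0.9, -0.4, 0.4]
opening: 60.3
```

{"name": "servo_tool", "arguments": {"steps": [[[0.045,0,0.01],0],[[0.045,0,0.02],0],[[0.045,0,0.02],0],[[0.045,0,0.02],0],[[0.03,0,0.02],0]]}}

```text
time_s: 17.2
position: [493.9, 223.3, 163.5]
tcp_rot: [3.141, -0.001, 1.589]
ft_force: [0.5, 0.7, -0.7]
opening: 60.1
```

```bash
python3 snap.py p1 wrist scene
```

```text
17.3 [492.2 223.4 161.5] [-3.138  0.     1.591] [-0.5 -0.8  0.1] 60.144604775330556 [ 0.29  0.35 -0.18  1.04  0.    0.27]
```

View pics/wrist_p1.png

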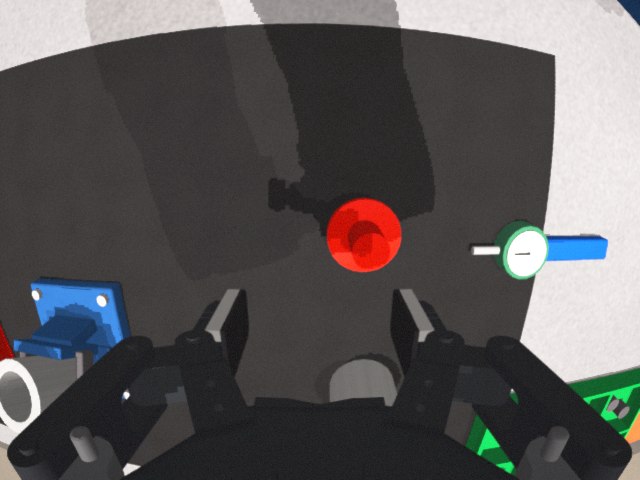

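View pics/scene_p1.png

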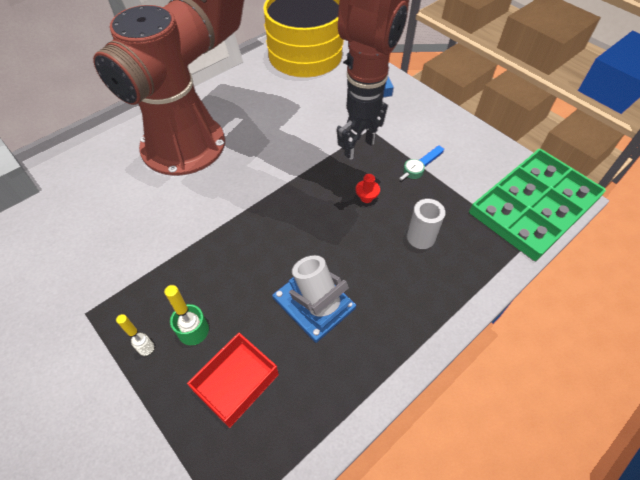

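```bash
python3 - <<'E'
import pickle
from h import *
d=pickle.load(open('wrist_p1.pkl','rb'))
h=cv2.cvtColor(d['img'],cv2.COLOR_RGB2HSV);k=cv2.inRange(h,(0,150,60),(8,255,255));k[:, :300]=0
N,l,st,ce=cv2.connectedComponentsWithStats(k);print([ (st[i],ce[i]) for i in range(1,N) if st[i][4]>300])
print('knob',fonz(d,369,250,82).round(1),'flange',fonz(d,364,235,40).round(1),'stem tip',fonz(d,471,250,12))
E
```

```text
[(array([ 326,  197,   76,   75, 4406], dtype=int32), array([363.39695869, 234.44916024]))]
knob [503.4 259.1  82. ] flange [503.7 260.4  40. ] stem tip [524.07907249 370.00781505  12.        ]
```

{"name": "servo_tool", "arguments": {"steps": [[[0.0355,0.011,0],0],[[0,0,0.02],0],[[0,0,0],0]]}}

```text
time_s: 17.6
position: [503.5, 255.8, 142.4]
tcp_rot: [-3.139, 0.001, 1.588]
ft_force: [-0.5, -0.6, 0.4]
opening: 60.1
```

```bash
python3 snap.py p2 wrist
```

```text
17.65 [503.8 255.4 143.5] [-3.139e+00  1.000e-03  1.587e+00] [ 0.2 -0.8  0.2] 59.99637249849337 [ 0.34  0.41 -0.15  1.02 -0.    0.32]
```

View pics/wrist_p2.png

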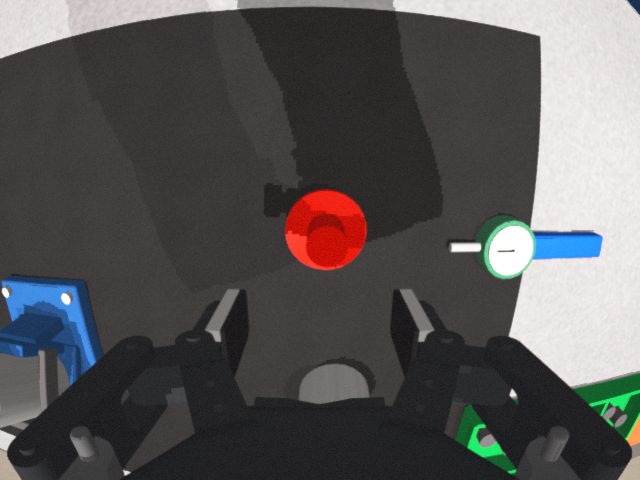

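{"name": "servo_tool", "arguments": {"steps": [[[0.002,0,0.03],0],[[0,0,0.03],0],[[0,0,0.025],0],[[0,0,0],0]]}}

```text
time_s: 18.05
position: [502.7, 256.5, 57.3]
tcp_rot: [-3.137, 0.002, 1.586]
ft_force: [-1.0, 0.3, 0.5]
opening: 60.2
```

```bash
python3 snap.py p3 wrist
```

```text
18.1 [504.  257.1  59.1] [-3.140e+00  1.000e-03  1.586e+00] [-0.8  0.6  0.5] 59.81520837926464 [ 0.34  0.49 -0.26  0.83 -0.    0.33]
```

View pics/wrist_p3.png

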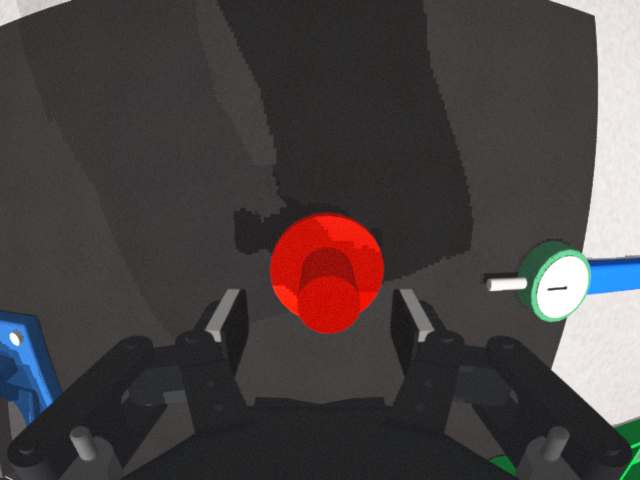

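{"name": "servo_tool", "arguments": {"steps": [[[0.0015,0,0.01],0],[[0,0,0.0],0],[[0,0,0],0]]}}

```text
time_s: 18.4
position: [505.1, 259.8, 49.9]
tcp_rot: [3.141, -0.0, 1.587]
ft_force: [-0.0, -0.1, 0.3]
opening: 60.2
```

{"name": "servo_tool", "arguments": {"steps": [[[0,0,0],0],[[0,0,0],0],[[0,0,0],0],[[0,0,0],0],[[0,0,0],0]], "fingers": 0, "force": 30}}

```text
time_s: 18.9
position: [505.1, 259.9, 49.7]
tcp_rot: [3.141, -0.0, 1.587]
ft_force: [-0.6, -0.1, 5.1]
opening: 25.8
```

{"name": "servo_tool", "arguments": {"steps": [[[0,0,-0.01],0],[[0,0,-0.02],0],[[0,0,0],0]]}}

```text
time_s: 19.2
position: [506.1, 260.2, 81.4]
tcp_rot: [3.138, -0.001, 1.587]
ft_force: [0.0, -0.5, -0.7]
opening: 25.2
```

```bash
python3 snap.py p4 wrist
```

```text
19.25 [505.5 260.   80.2] [ 3.139e+00 -1.000e-03  1.587e+00] [-0.6  0.5 -1.1] 25.33710570962364 [ 0.35  0.47 -0.23  0.87 -0.    0.33]
```

View pics/wrist_p4.png

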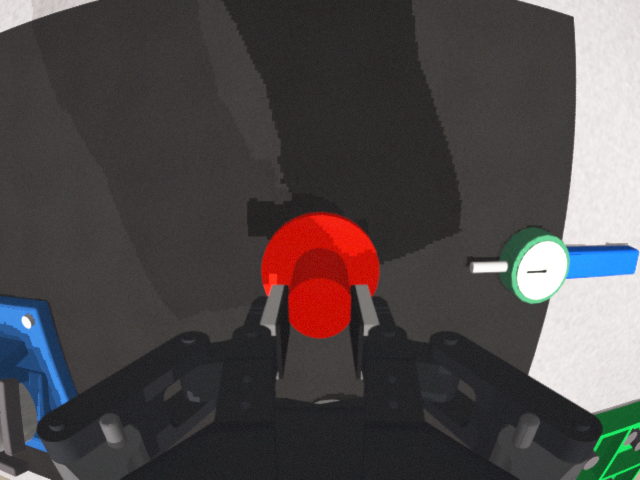

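{"name": "servo_tool", "arguments": {"steps": [[[0,0,-0.035],0],[[-0.02,0,-0.035],0],[[-0.035,0,-0.035],0],[[-0.04,0.01,-0.03],0],[[-0.04,0.015,-0.025],0]]}}

```text
time_s: 19.75
position: [531.2, 124.9, 239.7]
tcp_rot: [3.141, -0.0, 1.588]
ft_force: [0.6, 0.3, 0.0]
opening: 25.3
```

{"name": "servo_tool", "arguments": {"steps": [[[-0.04,0.02,0],0],[[-0.04,0.02,0],0],[[-0.04,0.02,0],0],[[-0.037,0.02,0.005],0],[[-0.02,0.015,0.005],0]]}}

```text
time_s: 20.25
position: [630.1, -52.8, 227.2]
tcp_rot: [-3.141, 0.0, 1.585]
ft_force: [0.1, 1.0, -1.5]
opening: 25.6
```

{"name": "servo_tool", "arguments": {"steps": [[[0,0,0],0],[[0,0,0],0]]}}

```text
time_s: 20.45
position: [628.9, -49.7, 227.3]
tcp_rot: [-3.139, -0.001, 1.586]
ft_force: [-0.9, -0.1, -1.2]
opening: 25.5
```

```bash
python3 snap.py p5 side scene; python3 -c "
import cv2
a=cv2.imread('pics/scene_p5.png')[180:320,240:370];b=cv2.imread('pics/side_p5.png')[180:320,280:410]
import numpy as np
cv2.imwrite('pics/p5z.png',cv2.resize(np.hstack([a,b]),None,fx=3,fy=3,interpolation=cv2.INTER_CUBIC))"
```

```text
20.55 [628.8 -48.7 228.3] [-3.141 -0.     1.588] [-0.6 -0.1 -0.7] 25.827060742505502 [-0.19  0.49  0.21  1.29  0.   -0.21]
```

View pics/p5z.png

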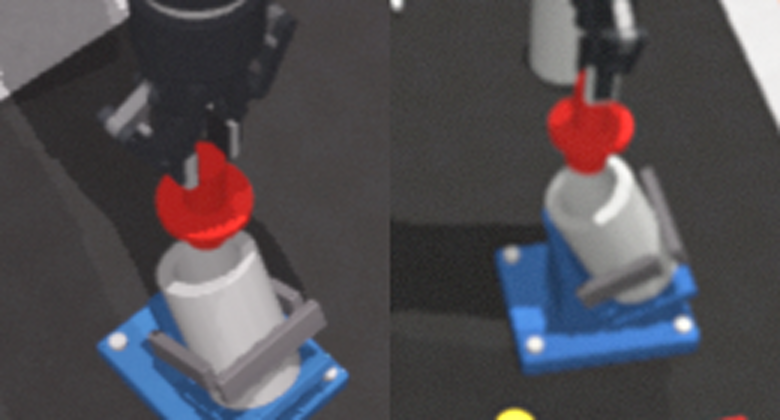

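```bash
python3 - <<'E'
import pickle
from h import *
A=pickle.load(open('scene_p5.pkl','rb'));B=pickle.load(open('side_p5.pkl','rb'))
for n,d,(x0,y0) in(('A',A,(240,180)),('B',B,(280,180))):
    h=cv2.cvtColor(d['img'],cv2.COLOR_RGB2HSV);k=cv2.inRange(h,(0,150,60),(8,255,255));N,l,st,ce=cv2.connectedComponentsWithStats(k)
    for i in range(1,N):
        if st[i][4]>100: print(n,st[i],ce[i].round(1))
    for X in((629,-50,210),(629,-50,220)):print(np.round(proj(d,X),1))
    # flange extreme columns -> predicted at z 215
p,e=tri(A,(307.7,246.5),B,(346.7,222)); print(p,e)
# extents predictions for flange centred c
def ext(d,c,r=31):
    P=np.array([proj(d,(c[0]+r*np.cos(t),c[1]+r*np.sin(t),c[2])) for t in np.linspace(0,6.28,90)]);return P.min(0).round(1),P.max(0).round(1)
for c in((629,-50,211),(629,-50,219)):print(c,ext(A,c),ext(B,c))
E
```

```text
A [292 227  32  36 724] [308.3 246.9]
A [ 187  333   92   95 4563] [233.6 378.8]
[307.6 248.8]
[307.5 245.9]
B [333 204  28  34 534] [345.9 223. ]
B [ 350  319   76   81 4107] [386.7 358.6]
[345.8 222.9]
[346.2 219.6]
[629.296815   -50.40657763 215.23060393] 3.9838174540099476
(629, -50, 211) (array([291.7, 235.4]), array([323.6, 262.1])) (array([332.2, 213.4]), array([359.6, 232.1]))
(629, -50, 219) (array([291.5, 233.1]), array([323.6, 259.9])) (array([332.4, 210.8]), array([359.9, 229.5]))
```

{"name": "servo_tool", "arguments": {"steps": [[[-0.0027,0.0015,0],0],[[0,0,0.012],0],[[0,0,0.012],0],[[0,0,0.01],0],[[0,0,0],0]]}}

```text
time_s: 21.05
position: [629.6, -51.9, 192.3]
tcp_rot: [-3.138, -0.001, 1.587]
ft_force: [0.4, 0.0, -1.6]
opening: 25.7
```

{"name": "servo_tool", "arguments": {"steps": [[[0,0,0.005],0],[[0,0,0],0]]}}

```text
time_s: 21.25
position: [630.8, -52.2, 189.1]
tcp_rot: [-3.141, -0.0, 1.587]
ft_force: [0.2, 0.7, -0.9]
opening: 25.7
```

```bash
python3 snap.py p6 side scene; python3 -c "
import cv2
a=cv2.imread('pics/scene_p6.png')[180:320,240:370];b=cv2.imread('pics/side_p6.png')[180:320,280:410]
import numpy as np
cv2.imwrite('pics/p6z.png',cv2.resize(np.hstack([a,b]),None,fx=3,fy=3,interpolation=cv2.INTER_CUBIC))"
```

```text
21.35 [631.1 -52.3 189.7] [3.141 0.    1.587] [-0.8 -0.2 -0.1] 25.46007541096145 [-0.2   0.51  0.14  1.2  -0.   -0.21]
```

View pics/p6z.png

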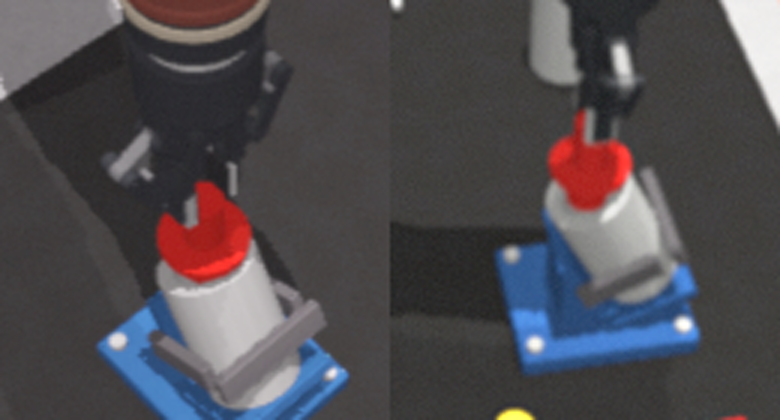

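{"name": "servo_tool", "arguments": {"steps": [[[0,0,0.005],0],[[0,0,0],0]]}}

```text
time_s: 21.55
position: [630.8, -52.2, 184.0]
tcp_rot: [-3.141, -0.0, 1.587]
ft_force: [-0.6, -0.1, -1.1]
opening: 25.5
```

{"name": "servo_tool", "arguments": {"steps": [[[0,-0.0015,0.004],0],[[0,0,0],0]]}}

```text
time_s: 21.75
position: [629.0, -52.2, 180.0]
tcp_rot: [-3.141, -0.0, 1.587]
ft_force: [1.1, 0.7, -1.2]
opening: 25.4
```

{"name": "servo_tool", "arguments": {"steps": [[[0,-0.0025,0.004],0],[[0,0,0],0]]}}

```text
time_s: 21.95
position: [626.2, -52.4, 176.5]
tcp_rot: [-3.141, 0.0, 1.587]
ft_force: [-2.3, 0.8, 4.0]
opening: 25.7
```

{"name": "servo_tool", "arguments": {"steps": [[[0,-0.002,0.003],0],[[0,-0.002,0.003],0],[[0,0,0],0]]}}

```text
time_s: 22.25
position: [622.3, -52.6, 170.9]
tcp_rot: [-3.141, 0.001, 1.587]
ft_force: [-3.9, -0.4, 6.7]
opening: 25.6
```

{"name": "servo_tool", "arguments": {"steps": [[[0,-0.002,0.003],0],[[0,-0.002,0.003],0],[[0,0,0],0]]}}

```text
time_s: 22.55
position: [618.7, -52.5, 164.5]
tcp_rot: [3.142, 0.0, 1.587]
ft_force: [-1.9, -0.1, 3.2]
opening: 25.9
```

```bash
python3 snap.py p7 side scene; python3 -c "
import cv2
a=cv2.imread('pics/scene_p7.png')[180:320,240:370];b=cv2.imread('pics/side_p7.png')[180:320,280:410]
import numpy as np
cv2.imwrite('pics/p7z.png',cv2.resize(np.hstack([a,b]),None,fx=3,fy=3,interpolation=cv2.INTER_CUBIC))"
```

```text
22.65 [619.  -52.5 164.8] [3.141 0.    1.587] [-2.3 -0.   4. ] 25.33400641433383 [-0.2   0.5   0.06  1.13 -0.   -0.22]
```

View pics/p7z.png

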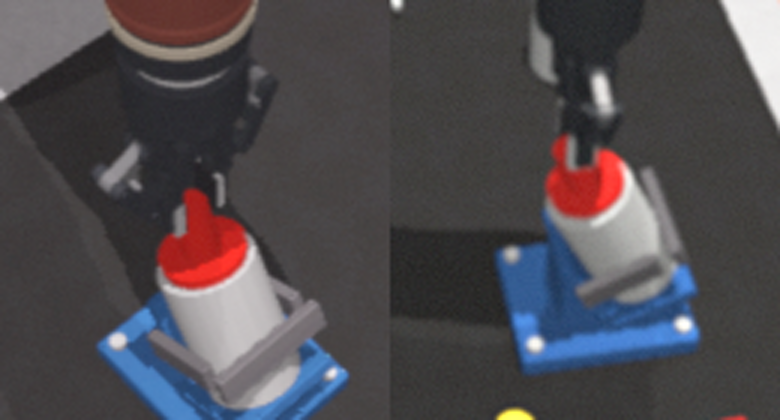

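Tilting nicely into the bore. I'll continue towards home.

{"name": "servo_tool", "arguments": {"steps": [[[0,-0.0015,0.002],0],[[0,-0.0015,0.002],0],[[0,0,0],0]]}}

```text
time_s: 22.95
position: [616.0, -52.5, 160.3]
tcp_rot: [3.141, -0.0, 1.587]
ft_force: [0.1, 0.1, 3.9]
opening: 25.4
```

{"name": "servo_tool", "arguments": {"steps": [[[0,0,0.002],0],[[0,0,0],0]]}}

```text
time_s: 23.15
position: [615.8, -52.4, 158.4]
tcp_rot: [-3.141, -0.0, 1.587]
ft_force: [-1.2, 0.8, 3.4]
opening: 25.5
```

{"name": "servo_tool", "arguments": {"steps": [[[0,0.001,0.002],0],[[0,0,0],0]]}}

```text
time_s: 23.35
position: [617.4, -52.5, 156.8]
tcp_rot: [3.141, 0.0, 1.587]
ft_force: [0.3, -0.2, 3.3]
opening: 25.5
```

```bash
python3 snap.py p8 side scene; python3 -c "
import cv2
a=cv2.imread('pics/scene_p8.png')[180:320,240:370];b=cv2.imread('pics/side_p8.png')[180:320,280:410]
import numpy as np
cv2.imwrite('pics/p8z.png',cv2.resize(np.hstack([a,b]),None,fx=3,fy=3,interpolation=cv2.INTER_CUBIC))"
```

```text
23.45 [617.3 -52.6 156.7] [3.141 0.    1.587] [0.1 0.3 4.8] 25.563215284896998 [-0.2   0.5   0.04  1.11 -0.   -0.22]
```

View pics/p8z.png

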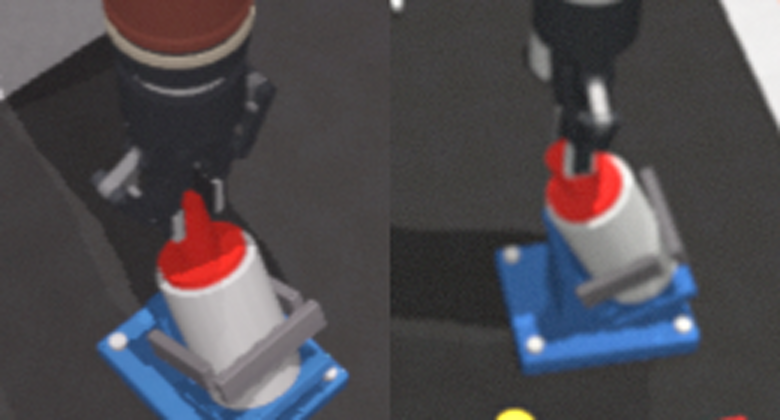

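{"name": "servo_tool", "arguments": {"steps": [[[0,0,0.002],0],[[0,0,0],0]]}}

```text
time_s: 23.65
position: [617.6, -52.5, 155.7]
tcp_rot: [3.14, 0.0, 1.587]
ft_force: [-2.2, 0.9, 11.8]
opening: 25.7
```

{"name": "servo_tool", "arguments": {"steps": [[[0,0.001,0.002],0],[[0,0,0],0]]}}

```text
time_s: 23.85
position: [619.2, -52.5, 153.3]
tcp_rot: [3.139, 0.0, 1.587]
ft_force: [0.6, 0.9, 7.4]
opening: 25.7
```

```bash
python3 snap.py p9 side scene wrist; python3 -c "
import cv2
a=cv2.imread('pics/scene_p9.png')[210:290,270:350];b=cv2.imread('pics/side_p9.png')[200:280,310:390]
import numpy as np
cv2.imwrite('pics/p9z.png',cv2.resize(np.hstack([a,b]),None,fx=5,fy=5,interpolation=cv2.INTER_CUBIC))"
```

```text
24.0 [619.3 -52.5 153.3] [3.139 0.    1.587] [1.8 1.4 6.9] 25.411473297888016 [-0.2   0.5   0.03  1.1   0.   -0.22]
```

View pics/p9z.png

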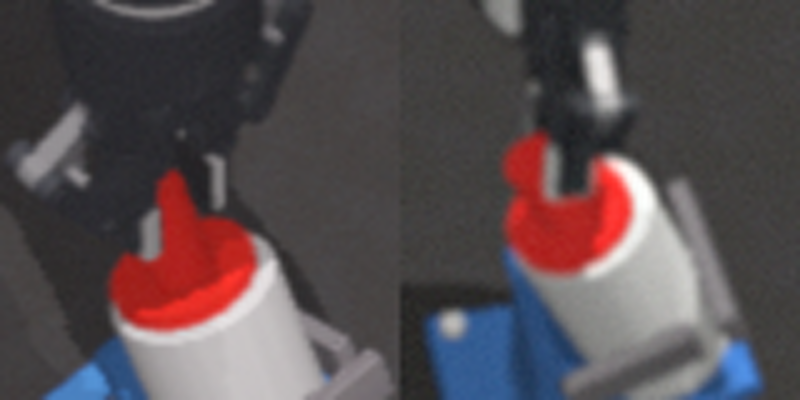

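View pics/wrist_p9.png

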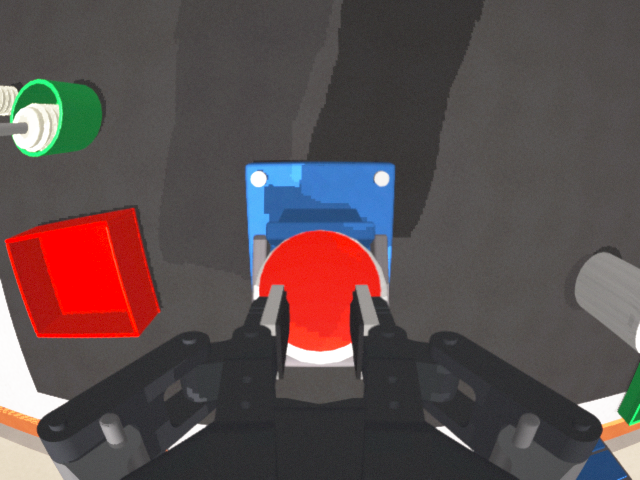

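{"name": "servo_tool", "arguments": {"steps": [[[0,0,0],0],[[0,0,0],0],[[0,0,0],0],[[0,0,0],0]], "fingers": 0.06}}

```text
time_s: 24.4
position: [617.7, -52.4, 152.2]
tcp_rot: [-3.141, -0.0, 1.587]
ft_force: [-0.5, 0.2, -0.2]
opening: 60.1
```

{"name": "servo_tool", "arguments": {"steps": [[[0,-0.005,-0.02],0],[[0,-0.01,-0.03],0],[[0,-0.02,-0.03],0],[[0,-0.04,-0.02],0],[[0,-0.04,0],0]]}}

```text
time_s: 24.9
position: [503.4, -54.7, 254.8]
tcp_rot: [3.138, 0.001, 1.587]
ft_force: [0.5, -0.1, 0.1]
opening: 59.9
```

```bash
python3 snap.py p10 side scene wrist; python3 -c "
import cv2
a=cv2.imread('pics/scene_p10.png')[210:290,270:350];b=cv2.imread('pics/side_p10.png')[200:280,310:390]
import numpy as np
cv2.imwrite('pics/p10z.png',cv2.resize(np.hstack([a,b]),None,fx=5,fy=5,interpolation=cv2.INTER_CUBIC))"
```

```text
25.05 [501.2 -54.2 253. ] [-3.142  0.     1.586] [ 0.7 -0.8 -0. ] 60.046200452320946 [-0.25  0.23 -0.11  1.24 -0.   -0.27]
```

View pics/p10z.png

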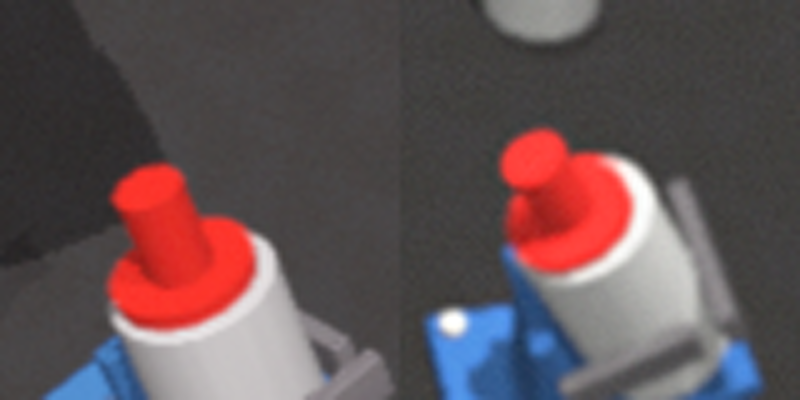

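View pics/wrist_p10.png

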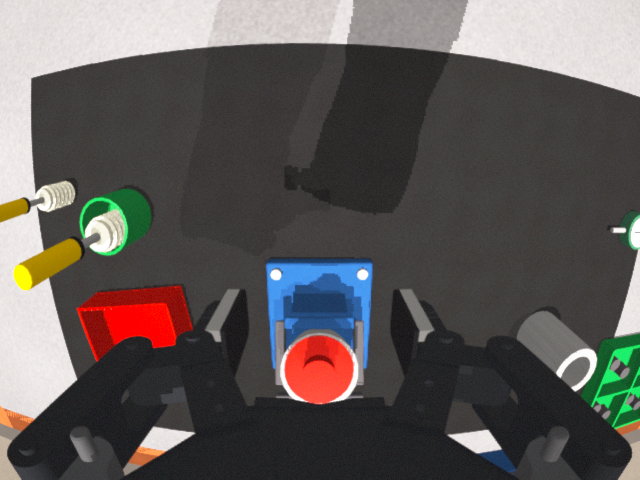

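```bash
python3 - <<'E'
import pickle
from h import *
A=pickle.load(open('scene_p10.pkl','rb'));B=pickle.load(open('side_p10.pkl','rb'))
a=lambda u,v:(270+u/5-.4,210+v/5-.4);b=lambda u,v:(310+(u-400)/5-.4,200+v/5-.4)
k,e=tri(A,a(149,186),B,b(534,158));f,e2=tri(A,a(182,273),B,b(568,211))
print('knob',k.round(1),e.round(1),'flange',f.round(1),e2.round(1),np.linalg.norm(k-f))
d=(k-f)/np.linalg.norm(k-f);print(d,np.degrees(np.arccos(d[2])))
c=np.cos(np.radians(27));s=np.sin(np.radians(27))
# projected predictions
M=np.array([632.5,-53,147.])
ax=np.array([-s,-s*.016,c]);u=np.array([c,.016*c,s]);v=np.cross(ax,u)
def show(M,th=0):
    for d,n in((A,'A'),(B,'B')):
        o=(270,210) if n=='A' else (310-80,200)
        f=lambda X:np.array([(proj(d,X)[0]-o[0]+.4)*5,(proj(d,X)[1]-o[1]+.4)*5])
        a2=ax*np.cos(th)+u*np.sin(th);u2=u*np.cos(th)-ax*np.sin(th)
        F=np.array([f(M+8*a2+31*(u2*np.cos(t)+v*np.sin(t))) for t in np.linspace(0,6.28,60)])
        R=np.array([f(M+36*(u*np.cos(t)+v*np.sin(t))) for t in np.linspace(0,6.28,60)])
        print(n,'knobtop',f(M+50*a2).round(),'flange ext',F.min(0).round(),F.max(0).round(),'rim',R.min(0).round(),R.max(0).round())
show(M);show(M-2.5*u);
print('tilt over +5deg');show(M,np.radians(-5));print('-5');show(M,np.radians(5))
E
```

```text
knob [606.5 -53.2 191.7] 3.3 flange [626.1 -53.4 152.4] 0.2 43.93172823508603
[-0.44593352  0.00448127  0.89505487] 26.4845217064968
A knobtop [153. 196.] flange ext [116. 225.] [259. 326.] rim [111. 232.] [277. 349.]
B knobtop [539. 155.] flange ext [513. 154.] [636. 262.] rim [511. 156.] [652. 281.]
A knobtop [150. 194.] flange ext [112. 223.] [255. 324.] rim [107. 230.] [273. 347.]
B knobtop [534. 157.] flange ext [509. 156.] [631. 265.] rim [506. 158.] [647. 283.]
tilt over +5deg
A knobtop [147. 193.] flange ext [116. 227.] [257. 323.] rim [111. 232.] [277. 349.]
B knobtop [531. 159.] flange ext [515. 153.] [632. 265.] rim [511. 156.] [652. 281.]
-5
A knobtop [160. 199.] flange ext [115. 223.] [261. 329.] rim [111. 232.] [277. 349.]
B knobtop [548. 151.] flange ext [513. 155.] [639. 260.] rim [511. 156.] [652. 281.]
```

```bash
python3 - <<'E'
import pickle
from h import *
d=pickle.load(open('wrist_p10.pkl','rb'))
c=d['img'][310:430,250:390,::-1];cv2.imwrite('pics/p10w.png',cv2.resize(c,None,fx=5,fy=5,interpolation=cv2.INTER_CUBIC))
def fp(X):
    q=np.array(d['R'])@np.array(X,float)+np.array(d['t']);th=np.arctan2(np.hypot(q[0],q[1]),q[2]);k=d['fx']*th/np.hypot(q[0],q[1]);return np.array([q[0]*k+d['cx']-250+.4,q[1]*k+d['cy']-310+.4])*5
s,cc=np.sin(np.radians(27)),np.cos(np.radians(27))
M=np.array([632.5,-53,147.]);ax=np.array([-s,-s*.016,cc]);u=np.array([cc,.016*cc,s]);v=np.cross(ax,u)
for dl in(0,-2.5):
  for th in(-.08,0,.08):
    a2=ax*np.cos(th)+u*np.sin(th);u2=u*np.cos(th)-ax*np.sin(th);m=M+dl*u
    F=np.array([fp(m+8*a2+31*(u2*np.cos(t)+v*np.sin(t))) for t in np.linspace(0,6.28,60)])
    R=np.array([fp(M+36*(u*np.cos(t)+v*np.sin(t))) for t in np.linspace(0,6.28,60)])
    print(dl,th,'knobtop',fp(m+50*a2).round(),'F',F.min(0).round(),F.max(0).round(),'R',R.min(0).round(),R.max(0).round())
E
```

```text
0 -0.08 knobtop [338. 341.] F [164. 146.] [515. 488.] R [141. 120.] [539. 504.]
0 0 knobtop [338. 366.] F [164. 150.] [515. 489.] R [141. 120.] [539. 504.]
0 0.08 knobtop [338. 391.] F [164. 156.] [515. 488.] R [141. 120.] [539. 504.]
-2.5 -0.08 knobtop [338. 325.] F [164. 132.] [515. 475.] R [141. 120.] [539. 504.]
-2.5 0 knobtop [338. 350.] F [164. 136.] [515. 476.] R [141. 120.] [539. 504.]
-2.5 0.08 knobtop [338. 375.] F [164. 141.] [515. 475.] R [141. 120.] [539. 504.]
```

View pics/p10w.png

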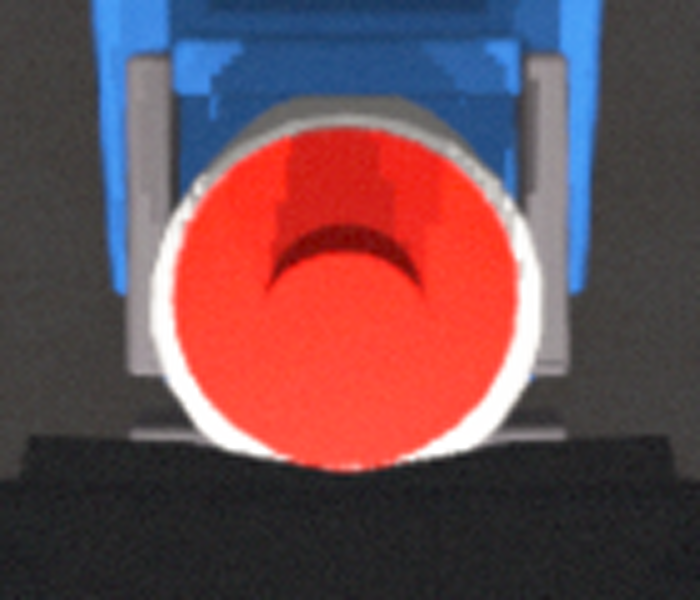

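```bash
python3 - <<'E'
import pickle
from h import *
d=pickle.load(open('wrist_p10.pkl','rb'))
def fp(X):
    q=np.array(d['R'])@np.array(X,float)+np.array(d['t']);th=np.arctan2(np.hypot(q[0],q[1]),q[2]);k=d['fx']*th/np.hypot(q[0],q[1]);return np.array([q[0]*k+d['cx']-250+.4,q[1]*k+d['cy']-310+.4])*5
s,cc=np.sin(np.radians(27)),np.cos(np.radians(27))
M=np.array([632.5,-53,147.]);ax=np.array([-s,-s*.016,cc]);u=np.array([cc,.016*cc,s]);v=np.cross(ax,u)
T=np.linspace(0,6.28,120)
for dl in(0,-2.5):
  for th in(-.08,-.04,0,.04):
    a2=ax*np.cos(th)+u*np.sin(th);u2=u*np.cos(th)-ax*np.sin(th);m=M+dl*u
    circ=lambda h,r:np.array([fp(m+h*a2+r*(u2*np.cos(t)+v*np.sin(t))) for t in T])
    F=circ(8,31);K=circ(50,14)
    R=np.array([fp(M+36*(u*np.cos(t)+v*np.sin(t))) for t in T])
    print(dl,th,'knobtop-flange ymin diff',(K.min(0)-F.min(0))[1].round(),'knob width',np.ptp(K[:,0]).round(),'flange-rim ymin',(F.min(0)-R.min(0))[1].round(),'flange h',np.ptp(F[:,1]).round())
E
```

```text
0 -0.08 knobtop-flange ymin diff 106.0 knob width 182.0 flange-rim ymin 27.0 flange h 342.0
0 -0.04 knobtop-flange ymin diff 117.0 knob width 182.0 flange-rim ymin 28.0 flange h 340.0
0 0 knobtop-flange ymin diff 128.0 knob width 182.0 flange-rim ymin 31.0 flange h 338.0
0 0.04 knobtop-flange ymin diff 139.0 knob width 182.0 flange-rim ymin 33.0 flange h 336.0
-2.5 -0.08 knobtop-flange ymin diff 104.0 knob width 182.0 flange-rim ymin 13.0 flange h 343.0
-2.5 -0.04 knobtop-flange ymin diff 115.0 knob width 182.0 flange-rim ymin 14.0 flange h 341.0
-2.5 0 knobtop-flange ymin diff 126.0 knob width 182.0 flange-rim ymin 17.0 flange h 339.0
-2.5 0.04 knobtop-flange ymin diff 137.0 knob width 182.0 flange-rim ymin 19.0 flange h 337.0
```

```bash
python3 - <<'E'
from rig import r
s=r.sense();print(s['time_s'],s['joint_velocities'].round(3),s['ft_force'].round(1))
print(r.finish_job())
E
```

```text
25.05 [ 0.008  0.051  0.068 -0.016  0.002  0.007] [ 0.7 -0.8 -0. ]
the job is handed in; nothing more can be done
None
```

The job is done and handed in at about 25 s of robot time; the rig gave no verdict.

**Scrubbing:** I took the larger brush from the green pot and tilted it in the grip against the pot rim, since the tool itself stays vertical. It went into the bore for three strokes:
- All three strokes reached the bottom; the wrist force showed contact each time, at about 17, 38 and 32 N. The third stopped a few mm short at first and was pressed on until it touched.
- Between strokes I drew it up about 74 and 79 mm. The brush slipped a few millimetres in the grip on the second stroke.

**Brush:** It is back in its pot, released and on the floor (5 N contact). The wrist view showed it nearly upright. I did not measure its final position, but the pot's inner width keeps its end within about 9 mm of the middle.

**Plug:** It is seated in the bore and released.
- **Tilt:** the two fixed views gave 26.5° against the bore's 27°. The wrist view agreed to within about 0.01 rad.
- **Position:** the flange sits about 2.5–3 mm toward the low side of the mouth. That is roughly the plug's play, but it leaves only about 2 mm of the 5 mm allowance. Along the bore axis it is flush to about 0.3 mm.

**Not checked:** I did not measure the spare housing, red bin or dial gauge again at the end. They looked unmoved in the pictures, and the force readings showed nothing suggesting the arm hit them.

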